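Seat and latch the lustre pot tray

ROBOT

A 6-joint arm with a two-finger parallel gripper is mounted at the origin on a cart in front of the work surface, level with it; the furniture and walls round the work are solid. World frame = base frame: x ahead of the robot, y to its left, z up, the work surface at z = 0. Lengths are in m, angles in degrees, forces in N, time in s.
With the tool pointing down it reaches from about 0.4 to 0.825 m from the base axis. Payload 7 kg.
Tool frame: the origin (TCP) lies between the finger pads; the fingertips stand 11 mm ahead of it and the grasp point (between the pads) lies 8 mm behind it (r.tcp_to_tips is the distance from the TCP to the fingertips, in m); x points along the fingers, y is the direction in which the jaws open and shut, and the axes are right-handed (so a half turn about x gives the same grasp; the last joint's range is limited). The gripper opens to 88 mm and grips with 3 to 60 N. Pads are 19 mm wide; open, the fingers measure 130 mm over their backs; the gripper's body (78 mm by 193 mm) begins 47 mm behind the grasp point.
Start: joints at [89.043, 20.546, 0.682, 0, -70.136, -16.507], TCP at [0.203, 0.644, 0.202] pointing down, gripper open.
Joint ranges: [-176.03, 176.03], [-82.01, 121.73], [-58.28, 71.71], [-173.87, 95.51], [-174.79, -0.11], [-173.66, 173.66]. Speed limits (degrees/s): [136.94, 136.94, 172.46, 180, 180, 180].

INTERFACE

Orientations are given as [roll, pitch, yaw] about the fixed x, y, z axes, in that order (R = Rz(yaw) Ry(pitch) Rx(roll)).
In Python, from plant import r gives the robot as it stands.
- The arm moves only by the tool arm_command, never from a script. Its argument "plan" is a list of rows, each an object of numbers: "dx", "dy", "dz": the shift along the tool's x, y, z each as a share of 0.02 m, from -1 to 1; "wx", "wy", "wz": the turn, a rotation vector about the tool's x, y, z each as a share of 0.08 rad, from -1 to 1. In form: [{"dx": .., "dy": .., "dz": .., "wx": .., "wy": .., "wz": ..}, ...]. A call has 1 to 20 rows; each row shifts and turns the pose as measured when the row begins, along the tool's axes as they then stand; what a row does not reach is not made up. A row lasts 1/12 s, in which the tool goes at most 41.7 mm and 7.16 degrees, less where a joint would pass 70% of its speed; a pose out of reach is approached as far as the arm can. A call with a number of a shift or a turn outside -1 to 1 is refused whole. A call with a gripper value outside its range is refused whole. "fingers" is the closure, from -1 (fully open) to 1 (shut), so that 0 is half open, set as the call begins (left out, the last holds). The fingers move at their own pace and stop on an object; "force" is the grip in N (left out, the last holds). Time passes only in rows, so rows that do not move let the fingers close. It gives the time, the measured TCP pose, the force and the opening at its end, in the units of the state.
- r.get_state(): the state, without advancing time (a new reading comes with each control period).
- r.capture(name): name is "scene" or "top"; returns (picture, depth): 400x640x3 uint8, red, green, blue; 400x640 float32, m along the optical axis (not along the pixel's ray), 0 where there is no reading.
- r.camera_model(name): a dict with "vertical_fov" (degrees; the focal length in pixels is half the picture's height over the tangent of half this angle, whatever the lens; pixels are square), "cx", "cy" (the principal point, pixels), "dist" ([k1, k2, p1, p2, k3] as OpenCV has them; the pictures are not rectified), "R" (3x3) and "t" (3): a world point X has camera coordinates R X + t. Camera axes: x right, y down, z forward; pixel columns grow to the right and rows downward; lengths in m; the calibration is good to about 2 mm. A picture is of the moment at which its call begins. camera_model takes no time and is no camera call.
- r.close_job(): hands the job in, once; it reports no verdict.
Trained networks look in the newest picture that a camera, given by its name, has taken for a name from the list of things; names that differ only in an ending like _2 or _b are one class to them, and where a whole thing is asked for, a point or a joint stands for the part that bears it (a point fixed in the world has none). Each returns a list of dicts, best first, with "score" (0 to 1); they miss things now and then, are a little off and sometimes report something else, mostly with a low value. They report only what shows in the picture. A call takes as long as a camera call.
- r.cut_out(camera, query): "mask" (400x640 bool, what is visible of it) and "bbox" ([left, top, width, height] in pixels, round what is visible of it).
- r.spot_point(camera, query): "centre" ([column, row] in pixels: a listed point, or the origin of a listed thing).
The state is a dict: "time_s": time; "joints": joint angles; "qd": joint speeds; "joint_torque": joint torques, N m; "tcp_pos": TCP position; "eef_rot": TCP orientation; "contact_force": force on the tool from outside, world axes, zero at the start; "moment": the same for the moment, N m; "gripper_width": finger opening in m.
Only numpy, scipy, OpenCV 4.12 (cv2) and the standard library are available. Lean on these libraries where they do the work, as an engineer would, in place of code of your own. Each camera call takes 0.05 s, during which the arm holds its last target.

TASK

Push the wooden tray along its rails by the upright board at its end, until you feel it drop into the locating notches and lie flat on the rails; then swing the brass turn-button across the tray's edge to lock it. Use your fingertips only: pick nothing up, leave both lustre pots standing on the tray untouched, and leave the bottles and cutters round the stand where they are.

Things in the scene. Friction and masses are not known exactly. Their poses are not given: they have to be found in the camera images.
- stand: Fixed wooden stand with two parallel rails, 225 mm long (x -150 to +75), 153 mm wide. Origin on the work surface under the place where the seated tray's centre belongs; x axis: along the rails, the direction the tray must slide; y: to the left of that; z up. Guide walls beside the tray (|y| 56.5 to 76.5 mm) have their tops at z = 56 mm.
- notches (a point): Centre of the locating notches, between the rails at the height of the tracks (45 mm above the work surface). Each track has two notches, 18 mm long and 12 mm deep, centred 45 mm before and 45 mm behind this point along the stand's x.
- tray: Loose plywood tray, 120 (x) x 110 (y) x 10 mm, about 0.35 kg, axes as the stand's within 0.03 rad. Origin: centre of the panel's underside. Battens under it at x = -45 and +45 (12 mm long, 8 mm high) ride on the rails, origin then 53 mm above the work surface. It starts 35 to 65 mm short of stand x = 0; there (+-3 mm) both battens drop 8 mm into the notches and are stopped by their end walls.
- push_board (a point): Middle of the outer (-x) face of the push board that stands upright on the tray's -x end, 24 mm above the panel's underside. The board is 10 mm thick, 70 mm wide in y, its face flush with the panel's end (tray x = -60), its top 36 mm above the panel's underside. Push along the stand's +x; sliding takes 1.5 to 5 N.
- latch (a joint): Angle (rad) of the brass turn-button on the stand's left guide wall. 0: the bar points along the stand's -x, lying on the wall, clear of the tray (starts within 0.25 of that). It grows as the free end swings over the tray, from -x towards the stand's -y (counter-clockwise from above); 1.57: across the tray's edge. Stops at -0.35 and 1.6. Light friction, about 1 N at the knob; stays where left.
- latch_pivot (a point): On the turn-button's upright pivot axis, at (30, 66.5) mm in the stand's frame, 60.5 mm above the work surface (mid-height of the bar). The bar is 14 mm wide, 6 mm thick, reaches 44 mm from the axis, and passes 2.5 mm above the seated tray; a tray that has not dropped blocks it.
- latch_knob (a point): Middle of the black knob that stands on the turn-button's free end: 34 mm from the pivot axis, 15 mm in diameter (10 mm at its lowest part), from 63.5 to 85.5 mm above the work surface; this point at 74.5 mm.
- lustre_violet: Loose lustre pot with white lid and violet band, 38 mm diameter, 31 mm high, standing on the tray right of its middle line. Origin at the centre of its underside.
- lustre_sky: Loose lustre pot with black lid and blue band, 38 mm diameter, 31 mm high, standing on the tray right of its middle line. Origin at the centre of its underside.
- paint_ruby: Loose red paint bottle with black cap, 35 mm diameter, 63 mm high, standing on the work surface to the right of the stand. Origin at the centre of its underside.
- blossom_cutter: Loose pink blossom-shaped cutter, 44 mm across, 20 mm high, on the work surface to the right of the stand. Origin at the centre of its underside.
- paint_silver: Loose silver paint bottle with white cap, 35 mm diameter, 63 mm high, on the work surface. Origin at the centre of its underside.
- round_cutter_2: Loose tinned ring cutter, 51 mm across, 23 mm high, on the work surface. Origin at the centre of its underside.

How it is judged:
By the outcome, as a careful person would: the job done as asked, in the order asked, and still so for the second after the job is handed in, with the robot touching nothing.
It also fails if it takes over 51 s, if anything falls off the work surface, if the arm or the gripper's body presses on something with over 40 N, if the wrist force passes 120 N, or if a joint passes its speed limit or range.

## Working session

There is one attempt and no reset: what is moved stays moved. The work goes in short steps, Python scripts to look and compute and a tool call to move; the robot and the scene stay as the last step left them, time stands still between calls to the robot, and variables do not carry over. Pictures are saved under pics/ and viewed, and the job is handed in when it is done.

Besides the shell and the picture viewer there is one more tool, called after "Call:" by a JSON object that holds its "api" and its "payload". arm_command: Moves the arm, as the interface text tells. Shift numbers are shares of 0.02 m and turn numbers shares of 0.08 rad, none past 1 either way. Its arguments: {"type":"object","properties":{"plan":{"type":"array","items":{"type":"object","properties":{"dx":{"type":"number"},"dy":{"type":"number"},"dz":{"type":"number"},"wx":{"type":"number"},"wy":{"type":"number"},"wz":{"type":"number"}}}},"fingers":{"type":"number"},"force":{"type":"number"}},"required":["plan"]}

```bash
ls; mkdir -p pics
python3 - <<'E'
from plant import r
import cv2
print(r.get_state())
for n in("scene","top"):
    p,d=r.capture(n); cv2.imwrite(f"pics/{n}0.png",p[:,:,::-1]); m=r.camera_model(n); print(n,m)
    for q in("push_board","latch_knob","latch_pivot","notches","tray","stand","lustre_violet","lustre_sky"):
        s=r.spot_point(n,q); print(q,[(x["centre"],round(x["score"],2)) for x in s[:2]])
E
```

```text
pics
{'time_s': 0.0, 'joints': array([ 8.90442063e+01,  2.05926199e+01,  6.32308497e-01, -1.83869807e-02,
       -7.01361924e+01, -1.65052105e+01]), 'qd': array([ 0.08047528, -0.04904807,  0.09755188,  0.04633575,  0.05354335,
        0.01867759]), 'joint_torque': array([ 1.92509484e-03, -5.82718456e+01,  2.93036610e+01,  6.99671879e+00,
        6.81074336e-03, -1.57251966e-04]), 'tcp_pos': array([0.20243841, 0.64335959, 0.20070368]), 'eef_rot': array([  96.35206991,   89.90195998, -101.11519645]), 'contact_force': array([ 0.11739436,  0.6326212 , -0.16192615]), 'moment': array([ 0.01246472,  0.01129747, -0.00206099]), 'gripper_width': 0.08771099074448815}
scene {'vertical_fov': 46.425862233063995, 'cx': 325.0340938571805, 'cy': 207.55269325327154, 'dist': array([-0.0717786,  0.       ,  0.       ,  0.       ,  0.       ]), 'R': array([[ 7.31509037e-01, -6.81831582e-01, -4.72589287e-04],
       [-4.22495614e-01, -4.52733920e-01, -7.85193896e-01],
       [ 5.35156039e-01,  5.74576097e-01, -6.19249807e-01]]), 't': array([-0.59923751,  0.24368809,  0.9022161 ])}
push_board [([330.8, 214
[... 266 characters left out ...]
.6], 0.65)]
top {'vertical_fov': 51.75648999498623, 'cx': 315.56975694469503, 'cy': 201.8787867645737, 'dist': array([0.024194, 0.      , 0.      , 0.      , 0.      ]), 'R': array([[ 0.00718753, -0.99909401,  0.04194627],
       [-0.98323739, -0.01470353, -0.18173619],
       [ 0.1821883 , -0.0399369 , -0.98245227]]), 't': array([-0.21937032,  0.63191627,  0.79569287])}
push_board [([318.5, 199.9], 0.58)]
latch_knob [([256.3, 238.2], 0.74)]
latch_pivot [([244.7, 239.1], 0.62), ([293.3, 188.5], 0.15)]
notches [([256.6, 203.6], 0.61)]
tray [([287.7, 206.5], 0.74), ([243.4, 237.4], 0.16)]
stand []
lustre_violet [([257.3, 241.9], 0.67), ([268.5, 188.5], 0.66)]
lustre_sky [([296.2, 187.9], 0.8)]
```

View pics/scene0.png

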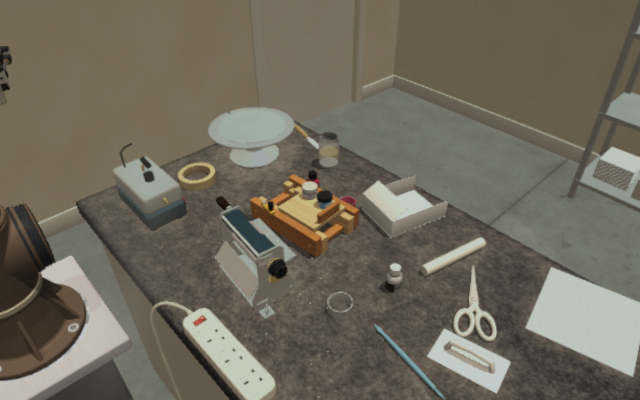

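View pics/top0.png

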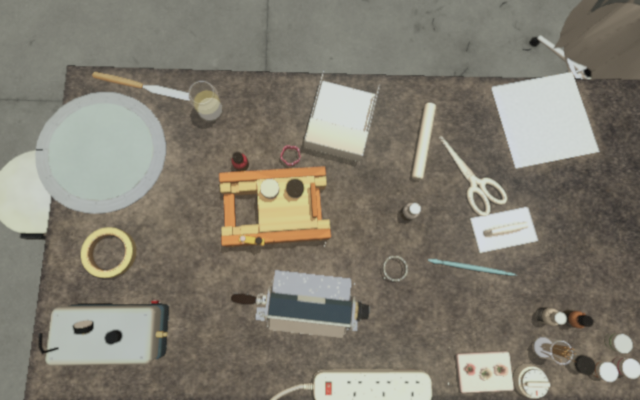

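Run:
```python
import cv2
a=cv2.imread("pics/scene0.png")[130:290,200:400]; b=cv2.imread("pics/top0.png")[130:290,180:380]
cv2.imwrite("pics/z0.png",cv2.resize(a,None,fx=3.75,fy=3.75,interpolation=2)); cv2.imwrite("pics/z1.png",cv2.resize(b,None,fx=3.75,fy=3.75,interpolation=2))
```

```text
(no output)
```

View pics/z0.png

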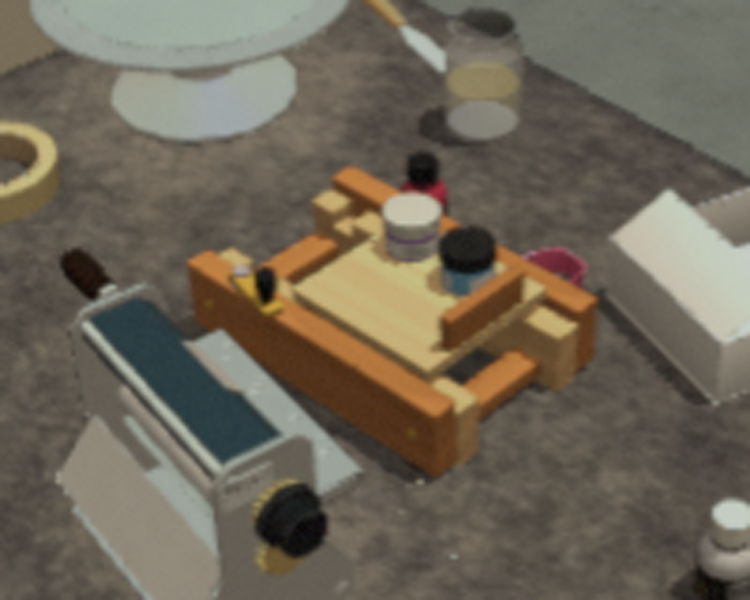

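View pics/z1.png

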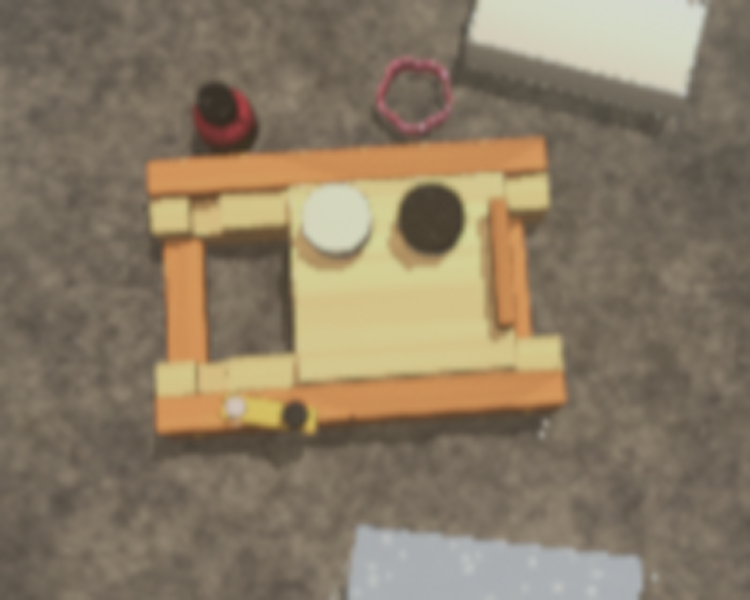

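The top view shows the stand with +x pointing image-left. The push board is at about (317,200), the knob at about (257,240), and there is a tall pasta machine nearby at about (310,300). Next I'll measure the geometry from depth.

```bash
cat > h.py <<'E'
from plant import r
import numpy as np, cv2
def K(n):
    m=r.camera_model(n); f=200/np.tan(np.radians(m["vertical_fov"]/2))
    return np.array([[f,0,m["cx"]],[0,f,m["cy"]],[0,0,1]]),m
def cloud(n,d):
    k,m=K(n); v,u=np.mgrid[:400,:640]; p=np.stack([u,v],-1).reshape(-1,1,2).astype(float)
    xy=cv2.undistortPoints(p,k,m["dist"]).reshape(400,640,2)
    c=np.dstack([xy*d[...,None],d]); w=(c-m["t"])@m["R"]; w[d<=0]=np.nan; return w
def ray(n,px,z):
    k,m=K(n); a=cv2.undistortPoints(np.array([[px]],float),k,m["dist"]).ravel()
    D=m["R"].T@np.array([a[0],a[1],1]); C=-m["R"].T@m["t"]; return C+D*(z-C[2])/D[2]
def proj(n,P):
    k,m=K(n); rv=cv2.Rodrigues(m["R"])[0]
    return cv2.projectPoints(np.atleast_2d(P).astype(float),rv,m["t"],k,m["dist"])[0].reshape(-1,2)
E
python3 - <<'E'
from h import *
from scipy.optimize import least_squares
P,D=r.capture("top"); W=cloud("top",D); np.save("W.npy",W)
hsv=cv2.cvtColor(P,cv2.COLOR_RGB2HSV)
org=(hsv[...,0]>6)&(hsv[...,0]<18)&(hsv[...,1]>150)&(abs(W[...,2]-.056)<.006)
org[:, :200]=0; org[:,350:]=0
pt=W[org][:,:2]; print(len(pt),np.median(W[org][:,2]))
z=W[160:250,215:335,2]; print("table z",np.nanmedian(W[250:265,215:260,2]))
rect=cv2.minAreaRect((pt*1000).astype(np.float32)); print(rect,cv2.boxPoints(rect))
c=[(180+a/3.75,130+b/3.75) for a,b in((148,160),(545,138),(565,402))]
for q in c: print(q,ray("top",q,.056))
for n,q,zz in(("top","latch_knob",.0745),("top","latch_pivot",.0605),("top","push_board",.077),("scene","push_board",.077),("scene","latch_knob",.0745),("scene","latch_pivot",.0605),("top","notches",.045),("scene","notches",.045)):
    print(n,q,ray(n,r.spot_point(n,q)[0]["centre"],zz))
pm=(W[...,2]>.03)&(W[...,0]<.62)
for lo in np.arange(.35,.6,.02):
    s=pm&(W[...,0]>=lo)&(W[...,0]<lo+.02)&(W[...,1]>.1)&(W[...,1]<.4)
    if s.sum(): print(round(lo,2),s.sum(),W[s][:,2].max(),W[s][:,1].min(),W[s][:,1].max())
E
```

```text
6 0.05300512221348164
table z -0.0003947685301609927
((606.2601928710938, -127.38160705566406), (176.245849609375, 135.08706665039062), 85.59162902832031) [[ 532.14294  -210.05211 ]
 [ 666.8303   -220.43553 ]
 [ 680.37744   -44.711105]
 [ 545.69006   -34.327682]]
(219.46666666666667, 172.66666666666666) [ 0.69492752 -0.01006711  0.056     ]
(325.33333333333337, 166.8) [ 0.71193127 -0.2329439   0.056     ]
(330.66666666666663, 237.2) [ 0.56170477 -0.24442572  0.056     ]
top latch_knob [ 0.553027   -0.09514477  0.0745    ]
top latch_pivot [ 0.55421719 -0.06683783  0.0605    ]
top push_board [ 0.63241051 -0.21164397  0.077     ]
scene push_board [ 0.63102562 -0.22123131  0.077     ]
scene latch_knob [ 0.55263222 -0.10329045  0.0745    ]
scene latch_pivot [ 0.55289936 -0.0744085   0.0605    ]
top notches [ 0.63667893 -0.08552666  0.045     ]
scene notches [ 0.62866277 -0.08824453  0.045     ]
0.35 1144 0.16330036622428135 0.10004472176208311 0.2699416637265256
0.37 1156 0.1658208225328575 0.10051843339130333 0.2693419446270736
0.39 1090 0.1452660476029025 0.10013815930734296 0.26894369163030385
0.41 1148 0.11153675522443089 0.10014947822247774 0.2699721297974563
0.43 14 0.048263718194778184 0.1029789049733065 0.11483063680354941
0.59 182 0.10328500494128993 0.16552099774431894 0.25507280253875
```

```bash
cat > fit.py <<'E'
from h import *
P,D=r.capture("top"); W=cloud("top",D)
hsv=cv2.cvtColor(P,cv2.COLOR_RGB2HSV)
print(hsv[168,270],hsv[170,270],hsv[239,300],hsv[205,290])
for a in ((170,270),(239,300),(205,290)): print(W[a])
m=(hsv[...,0]>5)&(hsv[...,0]<=14)&(hsv[...,1]>130)&(abs(W[...,2]-.056)<.008)
m[:,:205]=0;m[:,345:]=0;m[:150]=0;m[255:]=0
cv2.imwrite("pics/mask_%.2f.png"%r.get_state()["time_s"],cv2.resize(m[130:290,180:380].astype(np.uint8)*255,None,fx=3.75,fy=3.75))
pt=W[m]; print(m.sum(),np.median(pt[:,2]))
print(cv2.boxPoints(cv2.minAreaRect((pt[:,:2]*1000).astype(np.float32))))
for lo in np.arange(.35,.56,.02):
    s=(W[...,2]>.02)&(W[...,0]>=lo)&(W[...,0]<lo+.02)&(W[...,1]>-.4)&(W[...,1]<.1)
    if s.sum(): print(round(lo,2),s.sum(),W[s][:,2].max().round(3),W[s][:,1].min().round(3),W[s][:,1].max().round(3))
E
python3 fit.py
```

```text
[ 16  69 119] [ 14 138 183] [ 14 150 155] [ 26  79 212]
[ 0.70250811 -0.11564707  0.05678461]
[ 0.55766726 -0.18112317  0.05184186]
[ 0.62700502 -0.1593642   0.062126  ]
1101 0.05549208889319872
[[ 544.2738    -21.026995]
 [ 562.66565  -243.73248 ]
 [ 715.25696  -231.13092 ]
 [ 696.8651     -8.42543 ]]
0.35 319 0.111 -0.273 0.1
0.37 938 0.14 -0.276 0.1
0.39 963 0.148 -0.309 0.1
0.41 1400 0.148 -0.311 0.1
0.43 1386 0.148 -0.305 -0.057
0.45 874 0.145 -0.279 -0.062
0.47 680 0.098 -0.399 -0.122
0.49 25 0.096 -0.363 -0.133
0.51 18 0.024 -0.398 -0.361
0.53 131 0.087 -0.106 -0.023
0.55 891 0.088 -0.243 -0.019
```

```bash
cat >> h.py <<'E'
O=np.array([.6267,-.0887]); YAW=np.radians(94.72)
def s2w(x,y,z):
    c,s=np.cos(YAW),np.sin(YAW); return np.array([O[0]+c*x-s*y,O[1]+s*x+c*y,z])
def w2s(p):
    c,s=np.cos(YAW),np.sin(YAW); d=np.asarray(p)[:2]-O; return np.array([c*d[0]+s*d[1],-s*d[0]+c*d[1]])
E
cat > ov.py <<'E'
from h import *
import sys
tag=sys.argv[1]; tx=float(sys.argv[2]); th=float(sys.argv[3]); tz=float(sys.argv[4])
B=[]
for s in(1,-1): B.append(([(-.150,s*.0565),(.075,s*.0565),(.075,s*.0765),(-.150,s*.0765)],.056,(0,255,0)))
B.append(([(tx-.06,-.055),(tx+.06,-.055),(tx+.06,.055),(tx-.06,.055)],tz+.010,(255,0,0)))
B.append(([(tx-.06,-.035),(tx-.05,-.035),(tx-.05,.035),(tx-.06,.035)],tz+.036,(255,0,255)))
kx,ky=.030-.034*np.cos(th),.0665-.034*np.sin(th)
B.append(([(kx+.0075*np.cos(a),ky+.0075*np.sin(a)) for a in np.linspace(0,6.28,16)],.0855,(0,0,255)))
out=[]
for n,(v,u) in(("scene",(130,200)),("top",(130,180))):
    P,D=r.capture(n); a=cv2.resize(P[v:v+110,u:u+190,::-1],None,fx=4,fy=4,interpolation=2); b=a.copy()
    for pts,z,c in B:
        q=(proj(n,[s2w(x,y,z) for x,y in pts])-[u,v]+.5)*4-.5
        cv2.polylines(b,[q.round().astype(np.int32)],True,c,1)
    cv2.imwrite(f"pics/ov_{n}_{tag}.png",b)
E
python3 ov.py a -.056 -.1 .053
```

```text
(no output)
```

View pics/ov_scene_a.png

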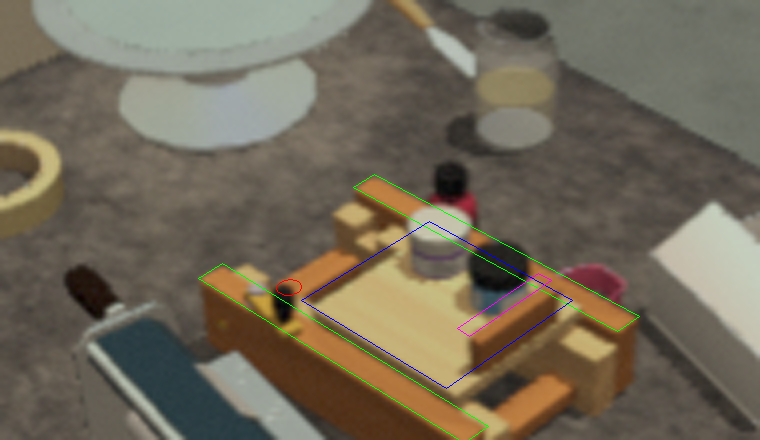

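View pics/ov_top_a.png

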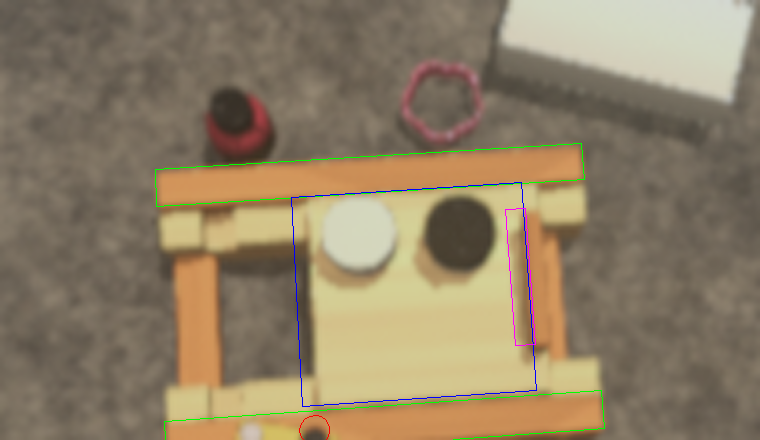

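Run:
```python
from h import *
from scipy.spatial.transform import Rotation as R
s=r.get_state(); print(s["time_s"])
M=R.from_euler("xyz",s["eef_rot"],degrees=True).as_matrix(); print(M.round(3))
ang=np.degrees(np.arctan2(M[1,1],M[0,1])); print("jaw dir",ang,"stand",np.degrees(YAW))
W=np.load("W.npy") 
# heights along path corridor
a=np.array([.2,.644]);b=np.array([.64,-.27]);d=(b-a)/np.linalg.norm(b-a)
q=W[...,:2]-a; t=q@d; n=abs(q@[-d[1],d[0]])
for lo in np.arange(0,1.1,.1):
    m=(n<.14)&(t>lo)&(t<lo+.1); print(lo.round(1),m.sum(),np.nanmax(W[m][:,2]) if m.sum() else None)
for tt in [(-.24,0),(-.16,0),(-.004,.095)]: print(tt,s2w(*tt,.1))
# around start of push
m=(abs(W[...,0]-.64)<.15)&(W[...,1]<-.22)&(W[...,1]>-.4); print(np.nanmax(W[m][:,2]), np.nanmax(W[(abs(W[...,0]-.64)<.06)&(W[...,1]<-.25)&(W[...,1]>-.4)][:,2]))
```

```text
1.5
[[-0.    -0.3   -0.954]
 [ 0.    -0.954  0.3  ]
 [-1.    -0.     0.   ]]
jaw dir -107.4653956053728 stand 94.72
0.0 0 None
0.1 0 None
0.2 235 0.0031364036791975227
0.3 3547 0.10605195062837706
0.4 6950 0.1658208225328575
0.5 8374 0.13316352212283117
0.6 6366 0.0048939566089705976
0.7 5979 0.14810566531936398
0.8 6527 0.14604452035546642
0.9 5593 0.09840496086404589
1.0 5840 0.07748320953825175
(-0.24, 0) [ 0.64644873 -0.32788609  0.1       ]
(-0.16, 0) [ 0.63986582 -0.2481574   0.1       ]
(-0.004, 0.095) [ 0.53235132 -0.10050364  0.1       ]
0.07681873678232184 0.005733575872516513
```

Call:
{"api": "arm_command", "payload": {"plan": [{"dx": -0.5,"dy": 1,"dz": -0.4,"wx": -1},{"dx": -0.5,"dy": 1,"dz": -0.4,"wx": -1},{"dx": -0.5,"dy": 1,"dz": -0.4,"wx": -1},{"dx": -0.5,"dy": 1,"dz": -0.4,"wx": -1},{"dx": -0.3,"dy": 1,"dz": -0.4,"wx": -0.8},{"dy": 1,"dz": -0.4},{"dy": 1,"dz": -0.4},{"dy": 1,"dz": -0.4},{"dy": 1,"dz": -0.4},{"dy": 1,"dz": -0.4},{"dy": 1,"dz": -0.4},{"dy": 1,"dz": -0.4},{"dy": 1,"dz": -0.4},{"dy": 1,"dz": -0.4},{"dy": 1,"dz": -0.4},{"dy": 1,"dz": -0.4}], "fingers": 1, "force": 20}}

```text
schema error: expected keys dx, dy, dz, wx, wy, wz
```

```bash
cat > st.py <<'E'
from h import *
from scipy.spatial.transform import Rotation as R
s=r.get_state(); M=R.from_euler("xyz",s["eef_rot"],degrees=True).as_matrix()
c,sn=np.cos(YAW),np.sin(YAW); f=s["contact_force"]
print("t %.2f"%s["time_s"],"stand TCP mm",(w2s(s["tcp_pos"])*1000).round(1),"tip z %.1f"%((s["tcp_pos"][2]-.011)*1000),"F stand",np.round([c*f[0]+sn*f[1],-sn*f[0]+c*f[1],f[2]],2),"w %.4f"%s["gripper_width"],"j",s["joints"].round(0))
print("jaw ang err deg",np.degrees(np.arctan2(M[1,1],M[0,1]))-(np.degrees(YAW)-180),"tilt",M[:,0].round(3))
E
python3 st.py
```

```text
t 1.50 stand TCP mm [765.  362.4] tip z 190.7 F stand [-0.36  0.16  0.38] w 0.0875 j [ 89.  21.   1.  -0. -70. -17.]
jaw ang err deg -22.185395605372804 tilt [-0.  0. -1.]
```

All keys required.

Call:
{"api": "arm_command", "payload": {"plan": [{"dx": -0.5,"dy": 1,"dz": -0.4,"wx": -1,"wy": 0,"wz": 0},{"dx": -0.5,"dy": 1,"dz": -0.4,"wx": -1,"wy": 0,"wz": 0},{"dx": -0.5,"dy": 1,"dz": -0.4,"wx": -1,"wy": 0,"wz": 0},{"dx": -0.5,"dy": 1,"dz": -0.4,"wx": -1,"wy": 0,"wz": 0},{"dx": -0.3,"dy": 1,"dz": -0.4,"wx": -0.8,"wy": 0,"wz": 0},{"dx": 0,"dy": 1,"dz": -0.4,"wx": 0,"wy": 0,"wz": 0},{"dx": 0,"dy": 1,"dz": -0.4,"wx": 0,"wy": 0,"wz": 0},{"dx": 0,"dy": 1,"dz": -0.4,"wx": 0,"wy": 0,"wz": 0},{"dx": 0,"dy": 1,"dz": -0.4,"wx": 0,"wy": 0,"wz": 0},{"dx": 0,"dy": 1,"dz": -0.4,"wx": 0,"wy": 0,"wz": 0},{"dx": 0,"dy": 1,"dz": -0.4,"wx": 0,"wy": 0,"wz": 0},{"dx": 0,"dy": 1,"dz": -0.4,"wx": 0,"wy": 0,"wz": 0},{"dx": 0,"dy": 1,"dz": -0.4,"wx": 0,"wy": 0,"wz": 0},{"dx": 0,"dy": 1,"dz": -0.4,"wx": 0,"wy": 0,"wz": 0},{"dx": 0,"dy": 1,"dz": -0.4,"wx": 0,"wy": 0,"wz": 0},{"dx": 0,"dy": 1,"dz": -0.4,"wx": 0,"wy": 0,"wz": 0}], "fingers": 1, "force": 20}}

```text
time_s: 2.83
tcp_pos: [0.3407, 0.3182, 0.2501]
eef_rot: [-133.5, 89.8, 52.5]
contact_force: [-0.3, 0.1, 0.2]
gripper_width: 0.0002
```

```bash
python3 st.py
```

```text
t 2.83 stand TCP mm [429.  251.5] tip z 239.1 F stand [0.13 0.3  0.23] w 0.0002 j [ 67.  -2. -20.   0. -71.  29.]
jaw ang err deg 1.2775571202611076 tilt [ 0.002  0.003 -1.   ]
```

Call:
{"api": "arm_command", "payload": {"plan": [{"dx": 0,"dy": 1,"dz": -0.42,"wx": 0.25,"wy": 0,"wz": 0},{"dx": 0,"dy": 1,"dz": -0.42,"wx": 0,"wy": 0,"wz": 0},{"dx": 0,"dy": 1,"dz": -0.42,"wx": 0,"wy": 0,"wz": 0},{"dx": 0,"dy": 1,"dz": -0.42,"wx": 0,"wy": 0,"wz": 0},{"dx": 0,"dy": 1,"dz": -0.42,"wx": 0,"wy": 0,"wz": 0},{"dx": 0,"dy": 1,"dz": -0.42,"wx": 0,"wy": 0,"wz": 0},{"dx": 0,"dy": 1,"dz": -0.42,"wx": 0,"wy": 0,"wz": 0},{"dx": 0,"dy": 1,"dz": -0.42,"wx": 0,"wy": 0,"wz": 0},{"dx": 0,"dy": 1,"dz": -0.42,"wx": 0,"wy": 0,"wz": 0},{"dx": 0,"dy": 1,"dz": -0.42,"wx": 0,"wy": 0,"wz": 0},{"dx": 0,"dy": 1,"dz": -0.42,"wx": 0,"wy": 0,"wz": 0},{"dx": 0,"dy": 1,"dz": -0.42,"wx": 0,"wy": 0,"wz": 0},{"dx": 0,"dy": 1,"dz": -0.42,"wx": 0,"wy": 0,"wz": 0},{"dx": 0,"dy": 1,"dz": -0.42,"wx": 0,"wy": 0,"wz": 0},{"dx": 0,"dy": 1,"dz": -0.42,"wx": 0,"wy": 0,"wz": 0},{"dx": 0,"dy": 1,"dz": -0.42,"wx": 0,"wy": 0,"wz": 0},{"dx": 0,"dy": 1,"dz": -0.42,"wx": 0,"wy": 0,"wz": 0},{"dx": 0,"dy": 1,"dz": -0.42,"wx": 0,"wy": 0,"wz": 0},{"dx": 0,"dy": 1,"dz": -0.42,"wx": 0,"wy": 0,"wz": 0},{"dx": 0,"dy": 1,"dz": -0.42,"wx": 0,"wy": 0,"wz": 0}]}}

```text
time_s: 4.5
tcp_pos: [0.5499, -0.0875, 0.2541]
eef_rot: [-143.2, 89.0, 41.7]
contact_force: [-0.3, 0.1, -0.1]
gripper_width: 0.0007
```

```bash
python3 st.py
```

```text
t 4.50 stand TCP mm [ 7.5 76.5] tip z 243.1 F stand [ 0.11  0.28 -0.11] w 0.0007 j [ 11.   7. -10.  -1. -72.  84.]
jaw ang err deg 0.18129419294017168 tilt [ 0.013  0.011 -1.   ]
```

Call:
{"api": "arm_command", "payload": {"plan": [{"dx": 0,"dy": 1,"dz": -0.4,"wx": 0,"wy": -0.17,"wz": 0.12},{"dx": 0,"dy": 1,"dz": -0.4,"wx": 0,"wy": 0,"wz": 0},{"dx": 0,"dy": 1,"dz": -0.4,"wx": 0,"wy": 0,"wz": 0},{"dx": 0,"dy": 1,"dz": -0.4,"wx": 0,"wy": 0,"wz": 0},{"dx": 0,"dy": 1,"dz": -0.4,"wx": 0,"wy": 0,"wz": 0},{"dx": 0,"dy": 1,"dz": -0.4,"wx": 0,"wy": 0,"wz": 0},{"dx": 0,"dy": 1,"dz": -0.4,"wx": 0,"wy": 0,"wz": 0},{"dx": 0,"dy": 1,"dz": -0.4,"wx": 0,"wy": 0,"wz": 0},{"dx": 0,"dy": 1,"dz": -0.3,"wx": 0,"wy": 0,"wz": 0},{"dx": 1,"dy": 0.2,"dz": 0,"wx": 0,"wy": 0,"wz": 0},{"dx": 1,"dy": 0,"dz": 0,"wx": 0,"wy": 0,"wz": 0},{"dx": 1,"dy": 0,"dz": 0,"wx": 0,"wy": 0,"wz": 0},{"dx": 1,"dy": 0,"dz": 0,"wx": 0,"wy": 0,"wz": 0},{"dx": 1,"dy": 0,"dz": 0,"wx": 0,"wy": 0,"wz": 0},{"dx": 1,"dy": 0,"dz": 0,"wx": 0,"wy": 0,"wz": 0},{"dx": 0,"dy": 0,"dz": 0,"wx": 0,"wy": 0,"wz": 0}]}}

```text
time_s: 5.83
tcp_pos: [0.6409, -0.2818, 0.129]
eef_rot: [141.9, 89.8, -33.6]
contact_force: [0.0, 0.4, -1.4]
gripper_width: 0.0006
```

```bash
python3 st.py
```

```text
t 5.83 stand TCP mm [-193.6    1.8] tip z 118.0 F stand [ 0.43 -0.04 -1.4 ] w 0.0006 j [ -8.  25.  -1.   0. -63. 102.]
jaw ang err deg -0.1828537356043256 tilt [ 0.002 -0.001 -1.   ]
```

Call:
{"api": "arm_command", "payload": {"plan": [{"dx": 0.9,"dy": 0,"dz": 0,"wx": 0,"wy": 0,"wz": 0},{"dx": 0.8,"dy": 0,"dz": 0,"wx": 0,"wy": 0,"wz": 0},{"dx": 0.7,"dy": 0,"dz": 0,"wx": 0,"wy": 0,"wz": 0},{"dx": 0,"dy": 0,"dz": 0,"wx": 0,"wy": 0,"wz": 0}]}}

```text
time_s: 6.17
tcp_pos: [0.6424, -0.2827, 0.0827]
eef_rot: [137.7, 89.7, -37.7]
contact_force: [-1.3, 0.2, -1.0]
gripper_width: 0.0004
```

```bash
python3 st.py; python3 ov.py b -.064 -.15 .053
```

```text
t 6.17 stand TCP mm [-194.6    0.3] tip z 71.7 F stand [ 0.32  1.27 -1.04] w 0.0004 j [ -8.  28.  -4.   0. -58. 102.]
jaw ang err deg -0.13742947297998853 tilt [ 0.004 -0.003 -1.   ]
```

View pics/ov_scene_b.png

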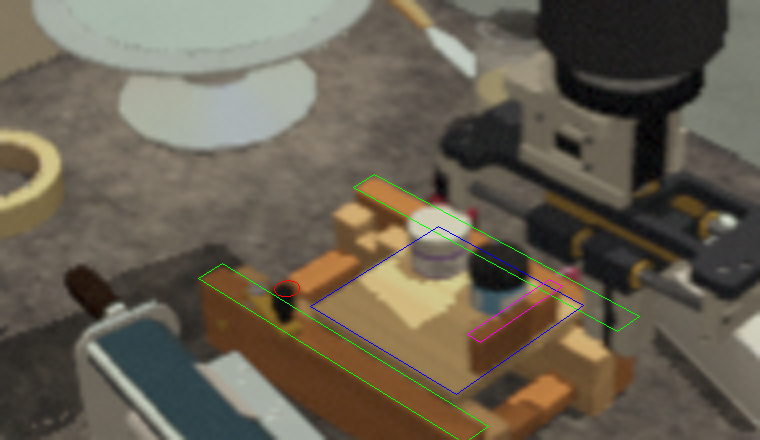

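View pics/ov_top_b.png

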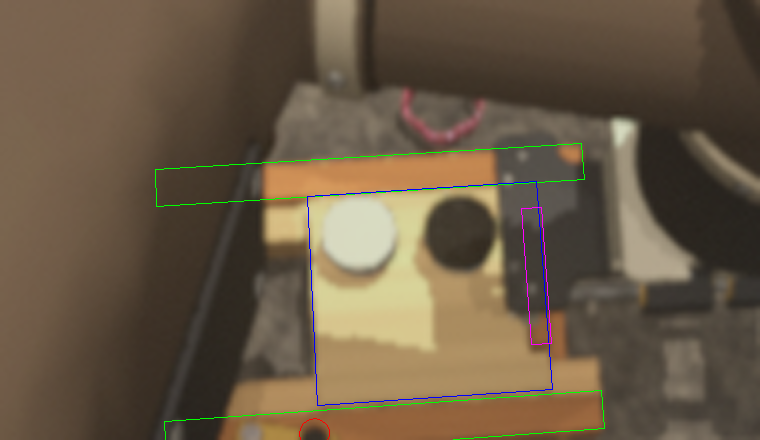

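Run:
```python
from h import *
t=r.get_state()["tcp_pos"]
for n,(v,u) in(("scene",(130,200)),("top",(130,180))):
    P,D=r.capture(n)
    A=P.copy()[...,::-1].copy()
    for dz,c in((-.011,(0,255,0)),(.055,(0,0,255)),(.15,(255,0,0))):
        q=proj(n,t+[0,0,dz])[0]; cv2.circle(A,tuple(int(i) for i in q.round()),2,c,-1); print(n,dz,q)
    cv2.imwrite(f"pics/g_{n}.png",cv2.resize(A[100:260,230:430] if n=="scene" else A[100:260,200:400],None,fx=3.75,fy=3.75,interpolation=2))
```

```text
scene -0.011 [354.29407155 225.98986261]
scene 0.055 [355.48145059 202.51401906]
scene 0.15 [357.3482173  165.15609958]
top -0.011 [350.2066782  196.59220559]
top 0.055 [354.51873303 189.86293419]
top 0.15 [362.14614234 177.96198049]
```

View pics/g_scene.png

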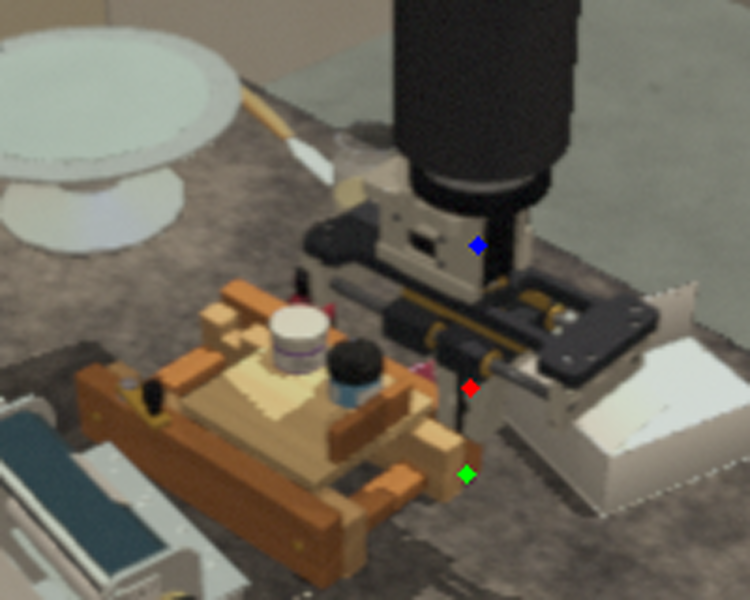

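View pics/g_top.png

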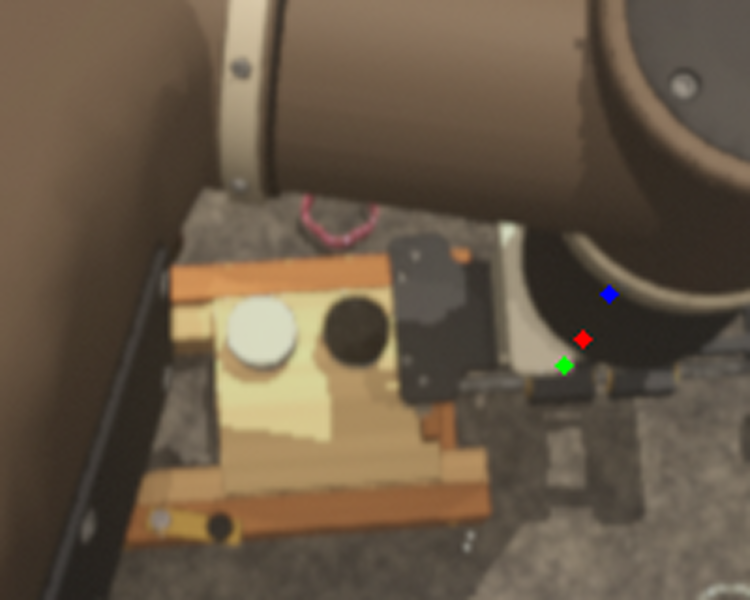

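Run:
```python
from h import *
P,D=r.capture("scene"); 
cv2.imwrite("pics/g2.png",cv2.resize(P[190:250,310:390,::-1],None,fx=10,fy=10,interpolation=0))
W=cloud("scene",D)
for v in range(200,232,2): print(v,[tuple((W[v,u]*1000).round().astype(int)) if D[v,u]>0 else 0 for u in (350,354,358,362)])
```

```text
200 [(np.int64(633), np.int64(-278), np.int64(150)), (np.int64(608), np.int64(-312), np.int64(183)), (np.int64(610), np.int64(-321), np.int64(187)), (np.int64(638), np.int64(-307), np.int64(164))]
202 [(np.int64(633), np.int64(-278), np.int64(145)), (np.int64(636), np.int64(-286), np.int64(148)), (np.int64(610), np.int64(-321), np.int64(182)), (np.int64(641), np.int64(-305), np.int64(156))]
204 [(np.int64(634), np.int64(-277), np.int64(139)), (np.int64(635), np.int64(-288), np.int64(144)), (np.int64(635), np.int64(-299), np.int64(151)), (np.int64(642), np.int64(-304), np.int64(149))]
206 [(np.int64(634), np.int64(-277), np.int64(133)), (np.int64(635), np.int64(-288), np.int64(139)), (np.int64(634), np.int64(-300), np.int64(146)), (np.int64(645), np.int64(-302), np.int64(142))]
208 [(np.int64(632), np.int64(-279), np.int64(130)), (np.int64(637), np.int64(-286), np.int64(131)), (np.int64(635), np.int64(-300), np.int64(141)), (np.int64(645), np.int64(-302), np.int64(136))]
210 [(np.int64(634), np.int64(-278), np.int64(123)), (np.int64(635), np.int64(-289), np.int64(129)), (np.int64(635)
[... 1265 characters left out ...]
 np.int64(-236), np.int64(31)), (np.int64(695), np.int64(-236), np.int64(21)), (np.int64(713), np.int64(-233), np.int64(10)), (np.int64(728), np.int64(-232), np.int64(0))]
226 [(np.int64(682), np.int64(-235), np.int64(23)), 0, (np.int64(718), np.int64(-229), np.int64(-3)), (np.int64(723), np.int64(-237), np.int64(0))]
228 [(np.int64(681), np.int64(-236), np.int64(18)), (np.int64(698), np.int64(-234), np.int64(6)), (np.int64(710), np.int64(-236), np.int64(0)), (np.int64(717), np.int64(-243), np.int64(1))]
230 [(np.int64(682), np.int64(-236), np.int64(10)), (np.int64(699), np.int64(-233), np.int64(-2)), (np.int64(704), np.int64(-242), np.int64(1)), (np.int64(710), np.int64(-249), np.int64(2))]
```

View pics/g2.png

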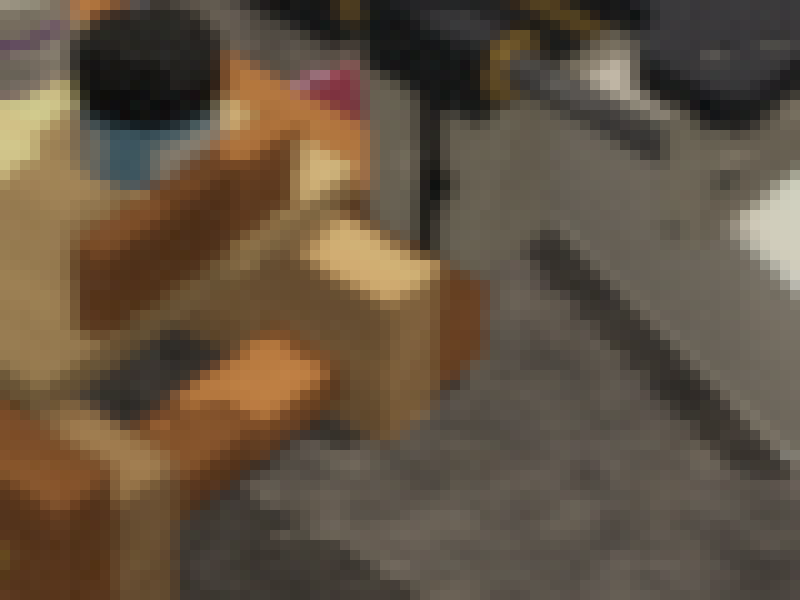

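```bash
python3 st.py
python3 - <<'E'
from h import *
print(r.tcp_to_tips,[a for a in dir(r) if a[0]!="_"])
P,D=r.capture("scene"); W=cloud("scene",D)
for u in range(345,363): 
    col=[(v,W[v,u]) for v in range(190,230) if D[v,u]>0 and W[v,u,1]<-.25 and W[v,u,0]<.67 and W[v,u,2]>.05]
    if col: v,w=col[-1]; print(u,v,(w*1000).round())
E
```

```text
t 6.42 stand TCP mm [-195.5   -2. ] tip z 75.7 F stand [-0.36 -1.29  0.8 ] w 0.0003 j [ -8.  28.  -4.   0. -58. 102.]
jaw ang err deg -0.10318033860119158 tilt [ 0.01  -0.005 -1.   ]
0.011 ['Unreachable', 'camera_model', 'capture', 'close_job', 'cut_out', 'get_state', 'spot_point', 'tcp_to_tips']
345 193 [ 613. -281.  181.]
346 198 [ 633. -266.  149.]
347 211 [ 632. -270.  117.]
348 212 [ 634. -272.  114.]
349 212 [ 633. -276.  116.]
350 213 [ 635. -277.  113.]
351 213 [ 634. -281.  116.]
352 214 [ 635. -283.  114.]
353 215 [ 636. -285.  112.]
354 216 [ 637. -288.  110.]
355 215 [ 634. -293.  118.]
356 216 [ 633. -297.  118.]
357 217 [ 638. -296.  112.]
358 217 [ 634. -302.  117.]
359 216 [ 637. -302.  119.]
360 216 [ 641. -301.  116.]
361 215 [ 644. -301.  117.]
362 214 [ 648. -301.  117.]
```

```bash
python3 st.py;python3 - <<'E'
from h import *
P,D=r.capture("scene"); W=cloud("scene",D)
# gripper points near TCP axis: histogram of z extents by row for some columns
m=(abs(W[...,0]-.64)<.06)&(abs(W[...,1]+.285)<.12)&(W[...,2]>.02)
print(m.sum())
for lo in np.arange(.03,.3,.01):
    s=m&(W[...,2]>=lo)&(W[...,2]<lo+.01)
    if s.sum(): 
        q=np.array([w2s(p)*1000 for p in W[s]]); print(round(lo*1000),s.sum(),"x",np.percentile(q[:,0],[2,98]).round(),"y",np.percentile(q[:,1],[2,98]).round())
E
python3 st.py
```

```text
t 6.47 stand TCP mm [-195.4   -1.8] tip z 75.5 F stand [0.2  1.01 0.34] w 0.0005 j [ -8.  28.  -4.   0. -58. 102.]
jaw ang err deg -0.11104430376057906 tilt [ 0.01  -0.005 -1.   ]
14289
30 85 x [-152. -111.] y [-59.  58.]
40 169 x [-152.  -98.] y [-57.  55.]
50 116 x [-141.  -86.] y [-65.  57.]
60 374 x [-126.  -76.] y [-51.  54.]
70 123 x [-127.  -82.] y [-33.  34.]
80 169 x [-126.  -83.] y [-32.  35.]
90 114 x [-124.  -78.] y [-43.  26.]
110 41 x [-213. -182.] y [-12.  10.]
120 66 x [-213. -181.] y [-12.  11.]
130 60 x [-214. -181.] y [-8. 10.]
140 65 x [-216. -178.] y [-8. 11.]
150 44 x [-218. -180.] y [-4. 12.]
160 5 x [-219. -217.] y [ 3. 11.]
170 46 x [-283. -112.] y [-27.  37.]
180 276 x [-284. -113.] y [-34.  40.]
190 423 x [-284. -112.] y [-29.  40.]
200 371 x [-290. -108.] y [-29.  40.]
210 779 x [-292. -104.] y [-27.  40.]
220 595 x [-290. -106.] y [-34.  36.]
230 164 x [-213. -149.] y [-20.  23.]
240 157 x [-213. -148.] y [-23.  23.]
250 102 x [-212. -150.] y [-20.  24.]
260 55 x [-212. -149.] y [ 8. 39.]
270 220 x [-230. -148.] y [ 6. 40.]
280 244 x [-231. -171.] y [-16.  38.]
290 56 x [-226. -191.] y [-3. 32.]
t 6.52 stand TCP mm [-195.3   -1.7] tip z 75.2 F stand [-0.45  0.39  0.18] w 0.0004 j [ -8.  28.  -4.   0. -58. 102.]
jaw ang err deg -0.11025915352217908 tilt [ 0.01  -0.005 -1.   ]
```

```bash
cat > tip.py <<'E'
from h import *
# visual fingertip measurement: finger cluster above z .06 near expected TCP (scene cam)
P,D=r.capture("scene"); W=cloud("scene",D); s=r.get_state(); t=s["tcp_pos"]
m=(abs(W[...,0]-t[0])<.03)&(abs(W[...,1]-t[1])<.035)&(W[...,2]>.02)&(W[...,2]<t[2]+.08)
q=W[m]; z=q[:,2]*1000
qs=np.array([w2s(p)*1000 for p in q])
print("n",m.sum(),"z 1,3,10%:",np.percentile(z,[0,1,3,10]).round(1),"x",np.percentile(qs[:,0],[2,98]).round(1),"y",np.percentile(qs[:,1],[2,98]).round(1),"state tipz %.1f"%(t[2]*1000-11))
cv2.imwrite("pics/tip_%.2f.png"%s["time_s"],cv2.resize(P[150:250,280:400,::-1],None,fx=6,fy=6,interpolation=2))
E
echo
```

Call:
{"api": "arm_command", "payload": {"plan": [{"dx": 0.5,"dy": 0,"dz": 0,"wx": 0,"wy": 0,"wz": 0},{"dx": 0.5,"dy": 0,"dz": 0,"wx": 0,"wy": 0,"wz": 0},{"dx": 0,"dy": 0,"dz": 0,"wx": 0,"wy": 0,"wz": 0}]}}

```text
time_s: 6.77
tcp_pos: [0.6456, -0.2834, 0.0667]
eef_rot: [154.2, 89.2, -21.2]
contact_force: [-0.1, 0.2, -0.9]
gripper_width: 0.0001
```

```bash
python3 st.py; python3 tip.py; ls pics
```

```text
t 6.77 stand TCP mm [-195.6   -2.8] tip z 55.7 F stand [ 0.17  0.12 -0.89] w 0.0001 j [ -8.  29.  -5.   0. -55. 102.]
jaw ang err deg -0.11546305146571001 tilt [ 0.013 -0.005 -1.   ]
n 266 z 1,3,10%: [92.6 93.5 95.  98.7] x [-218.  -180.3] y [-11.   10.4] state tipz 56.4
g2.png
g_scene.png
g_top.png
mask_1.40.png
ov_scene_a.png
ov_scene_b.png
ov_top_a.png
ov_top_b.png
scene0.png
tip_6.82.png
top0.png
z0.png
z1.png
```

View pics/tip_6.82.png

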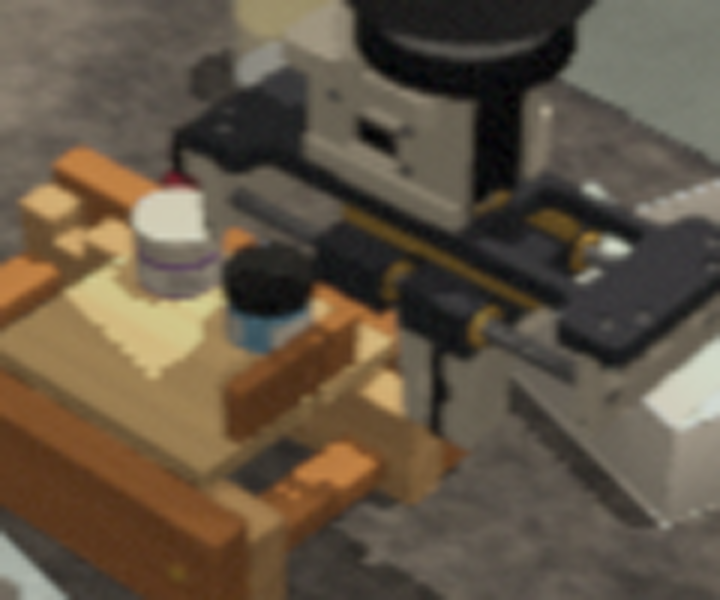

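Call:
{"api": "arm_command", "payload": {"plan": [{"dx": 0.6,"dy": 0,"dz": 0,"wx": 0,"wy": -0.15,"wz": 0},{"dx": 0.6,"dy": 0,"dz": 0.1,"wx": 0,"wy": 0,"wz": 0.1},{"dx": 0,"dy": 0,"dz": 0,"wx": 0,"wy": 0,"wz": 0}]}}

```text
time_s: 7.07
tcp_pos: [0.6443, -0.2843, 0.0422]
eef_rot: [91.8, 89.1, -83.6]
contact_force: [-0.8, 0.4, -0.8]
gripper_width: 0.0004
```

```bash
python3 st.py; python3 tip.py; ls pics/tip*
```

```text
t 7.07 stand TCP mm [-196.4   -1.5] tip z 31.2 F stand [ 0.48  0.73 -0.84] w 0.0004 j [ -8.  30.  -7.   1. -53. 101.]
jaw ang err deg -0.11168369787250754 tilt [ 0.002 -0.015 -1.   ]
n 252 z 1,3,10%: [68.3 69.7 71.2 74.1] x [-217.9 -179.8] y [-9.7 11.1] state tipz 32.2
pics/tip_6.82.png
pics/tip_7.12.png
```

Call:
{"api": "arm_command", "payload": {"plan": [{"dx": 0,"dy": -0.7,"dz": 0.05,"wx": 0,"wy": 0,"wz": -0.19},{"dx": 0,"dy": -0.7,"dz": 0,"wx": 0,"wy": 0,"wz": 0},{"dx": 0,"dy": -0.6,"dz": 0,"wx": 0,"wy": 0,"wz": 0},{"dx": 0,"dy": 0,"dz": 0,"wx": 0,"wy": 0,"wz": 0}]}}

```text
time_s: 7.45
tcp_pos: [0.641, -0.2418, 0.0437]
eef_rot: [-138.1, 89.9, 46.5]
contact_force: [0.0, -0.5, 0.0]
gripper_width: 0.0003
```

```bash
python3 st.py; python3 tip.py; ls pics/tip*
```

```text
t 7.45 stand TCP mm [-153.7   -1.7] tip z 32.7 F stand [-0.46 -0.    0.02] w 0.0003 j [ -4.  29.  -9.  -0. -53.  99.]
jaw ang err deg -0.1484078361907848 tilt [ 0.001  0.001 -1.   ]
n 434 z 1,3,10%: [20.  20.3 20.4 21.9] x [-175.6 -120.1] y [-22.9  23.1] state tipz 32.9
pics/tip_6.82.png
pics/tip_7.12.png
pics/tip_7.50.png
```

View pics/tip_7.50.png

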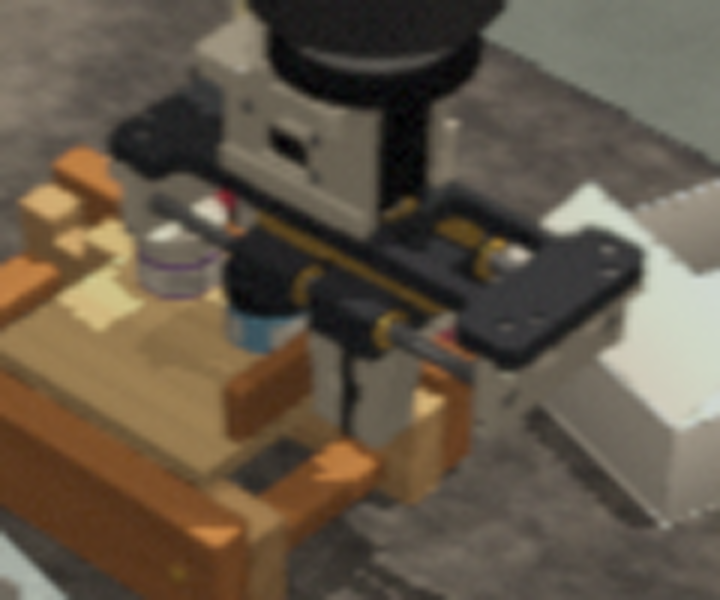

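Call:
{"api": "arm_command", "payload": {"plan": [{"dx": 0,"dy": -0.2,"dz": 0.03,"wx": 0,"wy": 0,"wz": 0},{"dx": 0,"dy": -0.2,"dz": 0.03,"wx": 0,"wy": 0,"wz": 0},{"dx": 0,"dy": -0.2,"dz": 0,"wx": 0,"wy": 0,"wz": 0},{"dx": 0,"dy": -0.2,"dz": 0,"wx": 0,"wy": 0,"wz": 0}]}}

```text
time_s: 7.83
tcp_pos: [0.6395, -0.2249, 0.0455]
eef_rot: [177.1, 89.8, 1.8]
contact_force: [0.4, -2.1, -2.0]
gripper_width: 0.0007
```

```bash
python3 st.py
```

```text
t 7.83 stand TCP mm [-136.8   -1.5] tip z 34.5 F stand [-2.14 -0.26 -2.03] w 0.0007 j [ -3.  28. -10.  -0. -52.  98.]
jaw ang err deg -0.055995630245561756 tilt [ 0.004  0.    -1.   ]
```

Call:
{"api": "arm_command", "payload": {"plan": [{"dx": 0.06,"dy": -0.2,"dz": 0.03,"wx": 0,"wy": 0,"wz": 0},{"dx": 0.06,"dy": -0.2,"dz": 0.03,"wx": 0,"wy": 0,"wz": 0},{"dx": 0.03,"dy": -0.2,"dz": 0,"wx": 0,"wy": 0,"wz": 0},{"dx": 0,"dy": -0.2,"dz": 0,"wx": 0,"wy": 0,"wz": 0}]}}

```text
time_s: 8.17
tcp_pos: [0.6387, -0.2101, 0.0448]
eef_rot: [154.2, 89.5, -21.1]
contact_force: [0.1, -2.2, 0.2]
gripper_width: 0.0005
```

```bash
python3 st.py;  python3 ov.py c -.05 -.15 .053
```

```text
t 8.17 stand TCP mm [-122.   -2.] tip z 33.8 F stand [-2.16  0.06  0.21] w 0.0005 j [ -2.  27. -11.   0. -51.  96.]
jaw ang err deg -0.04776512151254053 tilt [ 0.008 -0.003 -1.   ]
```

View pics/ov_scene_c.png

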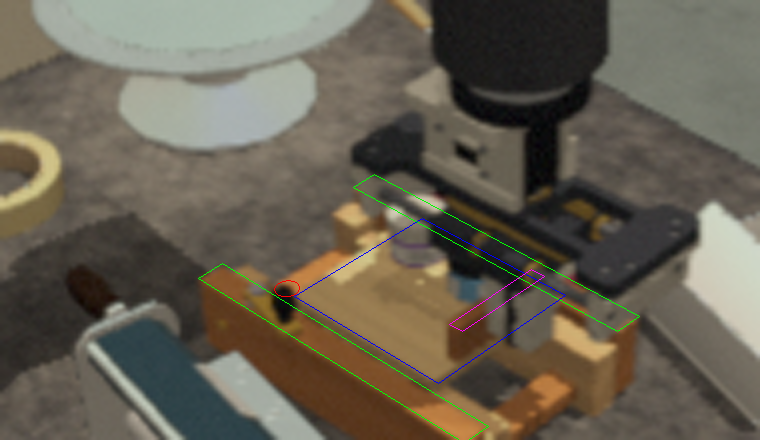

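Call:
{"api": "arm_command", "payload": {"plan": [{"dx": 0.03,"dy": -0.2,"dz": 0.05,"wx": 0,"wy": -0.08,"wz": -0.04},{"dx": 0.03,"dy": -0.2,"dz": 0.05,"wx": 0,"wy": 0,"wz": 0},{"dx": 0.03,"dy": -0.2,"dz": 0,"wx": 0,"wy": 0,"wz": 0},{"dx": 0.03,"dy": -0.2,"dz": 0,"wx": 0,"wy": 0,"wz": 0},{"dx": 0.03,"dy": -0.2,"dz": 0,"wx": 0,"wy": 0,"wz": 0},{"dx": 0,"dy": -0.2,"dz": 0,"wx": 0,"wy": 0,"wz": 0}]}}

```text
time_s: 8.77
tcp_pos: [0.6357, -0.1855, 0.0428]
eef_rot: [148.4, 89.8, -26.9]
contact_force: [0.5, -4.2, 3.0]
gripper_width: 0.0006
```

```bash
python3 st.py
```

```text
t 8.77 stand TCP mm [-97.3  -1. ] tip z 31.8 F stand [-4.23 -0.1   2.99] w 0.0006 j [  1.  27. -12.   0. -51.  94.]
jaw ang err deg -0.03790257389472629 tilt [ 0.003 -0.002 -1.   ]
```

```bash
python3 ov.py d -.02 -.15 .053
```

```text
(no output)
```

View pics/ov_scene_d.png

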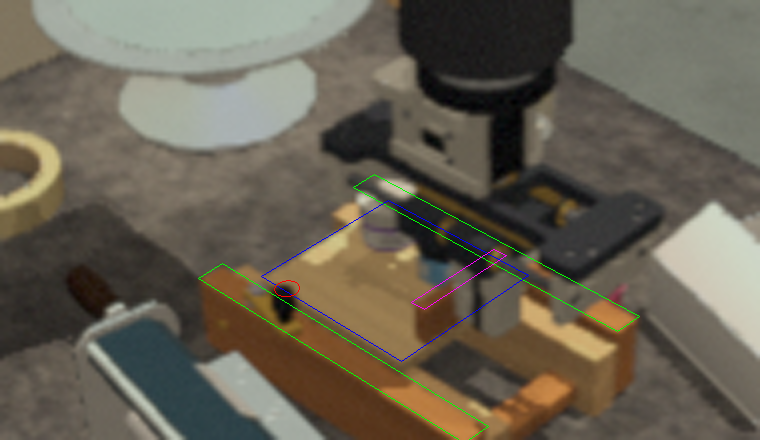

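View pics/ov_top_d.png

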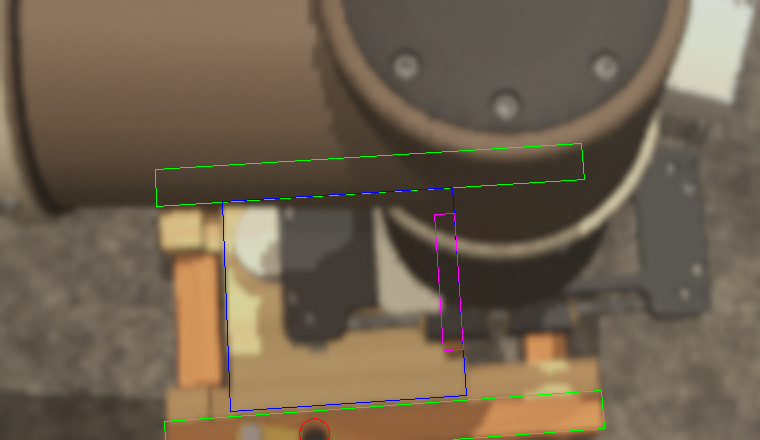

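Call:
{"api": "arm_command", "payload": {"plan": [{"dx": 0,"dy": -0.2,"dz": 0,"wx": 0,"wy": 0,"wz": 0},{"dx": 0,"dy": -0.2,"dz": 0,"wx": 0,"wy": 0,"wz": 0},{"dx": 0,"dy": -0.2,"dz": 0,"wx": 0,"wy": 0,"wz": 0}]}}

```text
time_s: 9.12
tcp_pos: [0.6343, -0.1725, 0.0424]
eef_rot: [147.9, 89.8, -27.4]
contact_force: [0.7, -3.8, 3.4]
gripper_width: 0.0006
```

```bash
python3 st.py
```

```text
t 9.12 stand TCP mm [-84.1  -0.7] tip z 31.4 F stand [-3.83 -0.43  3.42] w 0.0006 j [  2.  26. -13.   0. -51.  93.]
jaw ang err deg -0.022614376739937825 tilt [ 0.002 -0.001 -1.   ]
```

Call:
{"api": "arm_command", "payload": {"plan": [{"dx": 0,"dy": -0.15,"dz": 0,"wx": 0,"wy": 0,"wz": 0},{"dx": 0,"dy": -0.15,"dz": 0,"wx": 0,"wy": 0,"wz": 0}]}}

```text
time_s: 9.28
tcp_pos: [0.6334, -0.1653, 0.042]
eef_rot: [155.7, 89.9, -19.6]
contact_force: [1.0, 0.8, 0.4]
gripper_width: 0.0005
```

```bash
python3 st.py; python3 ov.py e -.01 -.15 .053
```

```text
t 9.28 stand TCP mm [-76.9  -0.3] tip z 31.0 F stand [ 0.72 -1.09  0.42] w 0.0005 j [  2.  26. -13.   0. -51.  92.]
jaw ang err deg -0.032993569080218776 tilt [ 0.002 -0.001 -1.   ]
```

View pics/ov_scene_e.png

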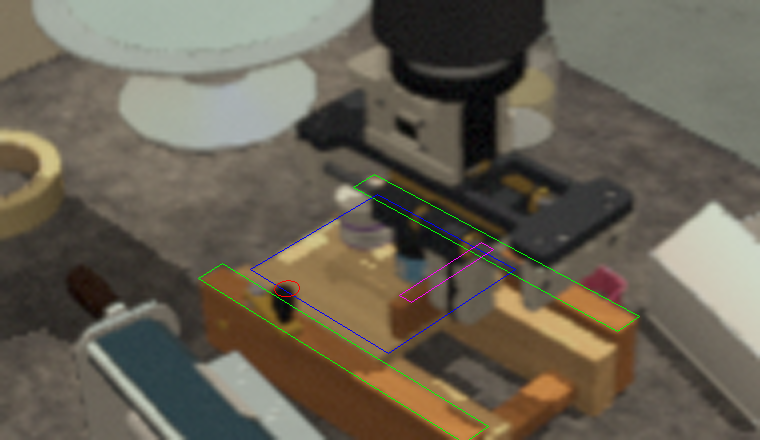

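Call:
{"api": "arm_command", "payload": {"plan": [{"dx": 0,"dy": -0.1,"dz": 0,"wx": 0,"wy": 0,"wz": 0},{"dx": 0,"dy": -0.1,"dz": 0,"wx": 0,"wy": 0,"wz": 0}]}}

```text
time_s: 9.55
tcp_pos: [0.6325, -0.161, 0.0413]
eef_rot: [108.7, 89.9, -66.5]
contact_force: [1.7, -15.9, -0.2]
gripper_width: 0.0007
```

```bash
python3 st.py
python3 - <<'E'
from h import *
P,D=r.capture("scene"); W=cloud("scene",D)
c=np.array([w2s(p) for p in W.reshape(-1,3)]).reshape(400,640,2)*1000; z=W[...,2]*1000
for x0 in range(-70,65,10):
    m=(abs(c[...,0]-x0)<5)&(c[...,1]>25)&(c[...,1]<53); print(x0,m.sum(),np.nanmedian(z[m]).round(1) if m.sum() else 0)
E
```

```text
t 9.55 stand TCP mm [-72.5   0.2] tip z 30.3 F stand [-16.01  -0.38  -0.2 ] w 0.0007 j [  3.  26. -13.   0. -51.  92.]
jaw ang err deg 0.007304731017342192 tilt [ 0.    -0.001 -1.   ]
-70 541 371.0
-60 469 340.9
-50 333 350.5
-40 233 423.9
-30 190 427.8
-20 185 446.5
-10 189 436.3
0 200 430.2
10 235 421.9
20 161 441.4
30 134 450.5
40 137 444.9
50 151 445.8
60 208 446.1
```

Call:
{"api": "arm_command", "payload": {"plan": [{"dx": 0,"dy": 0.6,"dz": 0,"wx": 0,"wy": 0,"wz": 0},{"dx": 0,"dy": 0.8,"dz": 0,"wx": 0,"wy": 0,"wz": 0},{"dx": -0.3,"dy": 0.8,"dz": 0,"wx": 0,"wy": 0,"wz": 0},{"dx": -1,"dy": 0.2,"dz": 0,"wx": 0,"wy": 0,"wz": 0},{"dx": -1,"dy": 0,"dz": 0,"wx": 0,"wy": 0,"wz": 0},{"dx": -1,"dy": 0,"dz": 0,"wx": 0,"wy": 0,"wz": 0}]}}

```text
time_s: 10.1
tcp_pos: [0.6306, -0.2106, 0.1004]
eef_rot: [-20.9, 89.1, 163.8]
contact_force: [-0.2, 0.1, -0.0]
gripper_width: 0.0002
```

```bash
python3 st.py; python3 ov.py f 0 -.15 .045;  python3 - <<'E'
from h import *
for n in("scene","top"):
    P,D=r.capture(n); W=cloud(n,D); f=W[~np.isnan(W[...,0])]
    c=np.array([w2s(p) for p in f])*1000; z=f[:,2]*1000
    print(n,"table",np.median(z[(abs(c[:,0])<150)&(c[:,1]>85)&(c[:,1]<100)&(z<20)]))
    for x0 in range(-60,65,10):
        for a,b in((15,50),(-50,-10)):
            m=(abs(c[:,0]-x0)<5)&(c[:,1]>a)&(c[:,1]<b)&(z<70)&(z>30); print(x0,a,m.sum(),np.median(z[m]).round(1) if m.sum() else 0,end=" | ")
        print()
E
```

```text
t 10.10 stand TCP mm [-121.8    6.2] tip z 89.4 F stand [ 0.14  0.16 -0.01] w 0.0002 j [ -2.  24.  -7.  -0. -59.  97.]
jaw ang err deg -0.04868988700580701 tilt [-0.016  0.005 -1.   ]
scene table -0.17661872068611206
-60 15 80 54.5 | -60 -50 93 52.1 | 
-50 15 24 55.7 | -50 -50 18 54.4 | 
-40 15 21 55.0 | -40 -50 0 0 | 
-30 15 35 55.0 | -30 -50 22 66.4 | 
-20 15 36 54.7 | -20 -50 7 61.8 | 
-10 15 42 54.9 | -10 -50 0 0 | 
0 15 35 55.2 | 0 -50 10 54.9 | 
10 15 34 54.8 | 10 -50 17 55.4 | 
20 15 29 55.2 | 20 -50 40 60.7 | 
30 15 26 54.9 | 30 -50 11 60.7 | 
40 15 34 54.8 | 40 -50 5 62.1 | 
50 15 35 54.9 | 50 -50 7 56.2 | 
60 15 19 54.8 | 60 -50 6 55.7 | 
top table -0.4153320516443615
-60 15 36 45.9 | -60 -50 0 0 | 
-50 15 39 55.3 | -50 -50 0 0 | 
-40 15 80 54.4 | -40 -50 0 0 | 
-30 15 70 54.6 | -30 -50 0 0 | 
-20 15 80 54.7 | -20 -50 0 0 | 
-10 15 80 54.8 | -10 -50 0 0 | 
0 15 82 55.1 | 0 -50 29 55.3 | 
10 15 83 55.1 | 10 -50 86 54.8 | 
20 15 83 54.8 | 20 -50 64 55.1 | 
30 15 81 54.1 | 30 -50 8 57.0 | 
40 15 80 54.5 | 40 -50 1 57.7 | 
50 15 83 54.5 | 50 -50 16 54.5 | 
60 15 62 54.5 | 60 -50 62 55.0 |
```

View pics/ov_scene_f.png

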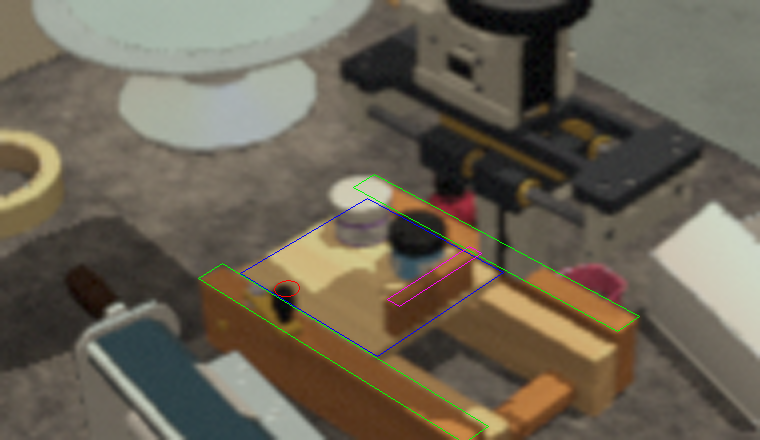

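View pics/ov_top_f.png

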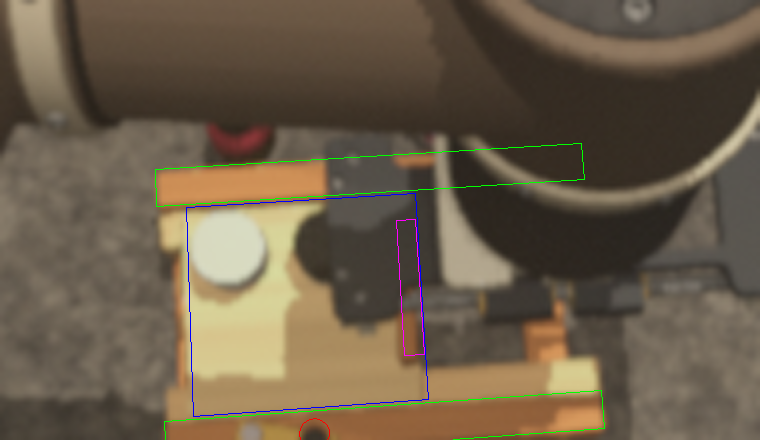

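The tray is seated: its top is flat at about 55 mm in both depth views, it sits at x≈0, and both pots are standing. Next I'll locate the knob.

```bash
cat > knob.py <<'E'
from h import *
for n in("scene","top"):
    P,D=r.capture(n); W=cloud(n,D); dark=P.max(2)<75
    f=W.reshape(-1,3); c=np.array([w2s(p) for p in f])*1000; z=f[:,2]*1000
    m=dark.ravel()&(c[:,0]>-25)&(c[:,0]<50)&(c[:,1]>10)&(c[:,1]<100)&(z>62)&(z<100)
    if m.sum(): print(n,m.sum(),"x",np.percentile(c[m,0],[5,50,95]).round(1),"y",np.percentile(c[m,1],[5,50,95]).round(1),"z",np.percentile(z[m],[5,50,95]).round(1))
    s=r.spot_point(n,"latch_knob"); print([(x["centre"],round(x["score"],2),(w2s(ray(n,x["centre"],.0745))*1000).round(1)) for x in s[:2]])
    s=r.spot_point(n,"latch_pivot"); print([(x["centre"],round(x["score"],2),(w2s(ray(n,x["centre"],.0605))*1000).round(1)) for x in s[:2]])
    cv2.imwrite("pics/k_%s_%.2f.png"%(n,r.get_state()["time_s"]),cv2.resize(P[185:255,225:325,::-1] if n=="top" else P[175:245,240:340,::-1],None,fx=8,fy=8,interpolation=2))
E
python3 knob.py; ls pics/k_*
```

```text
scene 41 x [-10.8  -6.7  -2.1] y [72.1 77.9 81.3] z [67.4 79.9 86.5]
[([269.4, 206.5], 0.69, array([-3. , 77.9]))]
[([266.4, 205.4], 0.59, array([19.6, 68.5]))]
top 26 x [-7.2 -3.1  0.7] y [71.5 75.8 81.2] z [83.1 85.6 88.4]
[([393.6, 266.9], 0.51, array([-269.6,  147.7])), ([257.4, 239.9], 0.46, array([-0.9, 74.2]))]
[([244.5, 236.9], 0.54, array([26.1, 64.8]))]
pics/k_scene_10.45.png
pics/k_top_10.60.png
```

Call:
{"api": "arm_command", "payload": {"plan": [{"dx": -0.3,"dy": -0.9,"dz": 0.6,"wx": 0,"wy": 0.19,"wz": 0.08},{"dx": 0,"dy": -0.9,"dz": 0.7,"wx": 0,"wy": 0,"wz": 0},{"dx": 0,"dy": -0.9,"dz": 0.7,"wx": 0,"wy": 0,"wz": 0},{"dx": 0,"dy": -0.9,"dz": 0.7,"wx": 0,"wy": 0,"wz": 0},{"dx": 0,"dy": -0.9,"dz": 0.7,"wx": 0,"wy": 0,"wz": 0},{"dx": 0,"dy": -0.9,"dz": 0.7,"wx": 0,"wy": 0,"wz": 0},{"dx": 0,"dy": -0.7,"dz": 0.5,"wx": 0,"wy": 0,"wz": 0},{"dx": 0,"dy": 0,"dz": 0,"wx": 0,"wy": 0,"wz": 0}]}}

```text
time_s: 11.27
tcp_pos: [0.5235, -0.0923, 0.1014]
eef_rot: [18.6, 89.7, -156.7]
contact_force: [-1.1, -0.2, -0.8]
gripper_width: 0.0003
```

```bash
python3 st.py; python3 tip.py; ls pics/tip*
```

```text
t 11.27 stand TCP mm [  4.9 103.2] tip z 90.4 F stand [-0.11  1.14 -0.84] w 0.0003 j [ 11.  12. -25.   0. -53.  83.]
jaw ang err deg -0.05625092685519917 tilt [-0.005 -0.002 -1.   ]
n 570 z 1,3,10%: [20.1 21.3 22.9 29.3] x [-29.2  34.9] y [ 73.4 114.9] state tipz 90.6
pics/tip_11.32.png
pics/tip_6.82.png
pics/tip_7.12.png
pics/tip_7.50.png
```

```bash
cat > tip2.py <<'E'
from h import *
from plant import r
P,D=r.capture("scene"); W=cloud("scene",D); t=r.get_state()["tcp_pos"]
c=np.array([w2s(p) for p in W.reshape(-1,3)]).reshape(400,640,2)*1000; z=W[...,2]*1000
x0,y0=w2s(t)*1000; zt=t[2]*1000-11
g=P.astype(int); grey=(g.max(2)-g.min(2)<45)
m=(abs(c[...,0]-x0)<26)&(abs(c[...,1]-y0)<16)&(z>60)&(z<zt+37+55)
print("n",m.sum(),"z",np.percentile(z[m],[0,2,10]).round(1),"x",np.percentile(c[m][:,0],[2,98]).round(1),"y",np.percentile(c[m][:,1],[2,98]).round(1),"state",x0.round(1),y0.round(1),zt.round(1))
cv2.imwrite("pics/t2_%.2f.png"%r.get_state()["time_s"],cv2.resize(P[140:250,210:340,::-1],None,fx=6,fy=5.4,interpolation=2))
E
python3 tip2.py; ls -t pics | head -1
```

```text
n 256 z [125.3 129.  133.2] x [-18.4  18.8] y [ 92.9 114.4] state 3.7 101.3 90.7
t2_11.37.png
```

```bash
cp pics/$(ls -t pics|head -1) pics/look1.png
```

```text
(no output)
```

View pics/look1.png

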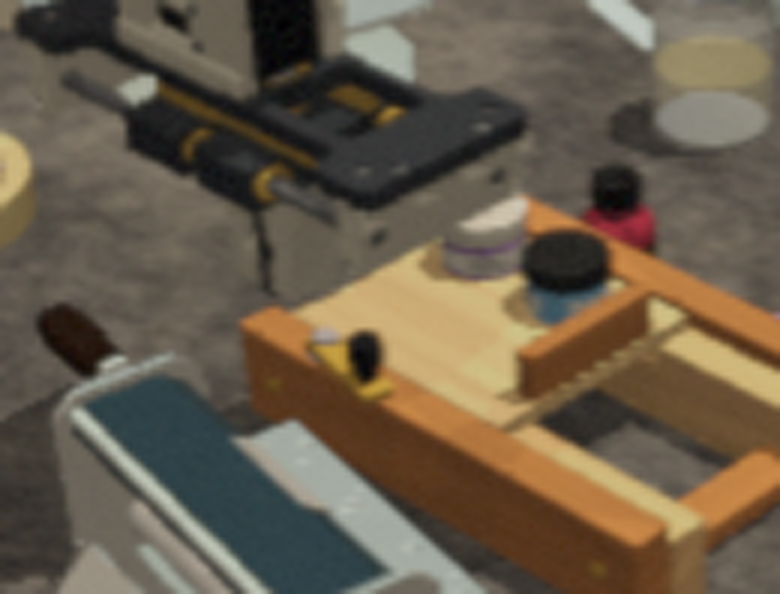

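Call:
{"api": "arm_command", "payload": {"plan": [{"dx": 0.9,"dy": 0.1,"dz": 0,"wx": 0,"wy": 0,"wz": 0},{"dx": 0.9,"dy": 0.1,"dz": 0,"wx": 0,"wy": 0,"wz": 0},{"dx": 0.8,"dy": 0,"dz": 0,"wx": 0,"wy": 0,"wz": 0},{"dx": 0.2,"dy": 0,"dz": 0,"wx": 0,"wy": 0,"wz": 0},{"dx": 0,"dy": 0,"dz": 0,"wx": 0,"wy": 0,"wz": 0}]}}

```text
time_s: 11.78
tcp_pos: [0.5304, -0.0995, 0.0448]
eef_rot: [102.2, 89.8, -73.1]
contact_force: [0.6, -0.6, 0.4]
gripper_width: 0.0005
```

```bash
python3 st.py; python3 tip2.py; cp pics/$(ls -t pics|head -1) pics/look2.png
```

```text
t 11.78 stand TCP mm [-2.8 96.9] tip z 33.8 F stand [-0.62 -0.55  0.42] w 0.0005 j [ 10.  17. -28.   0. -45.  84.]
jaw ang err deg -0.019867423451515265 tilt [ 0.001 -0.003 -1.   ]
n 215 z [60.6 70.3 75.6] x [-24.7  11.2] y [ 86.4 108.9] state -2.8 96.9 34.1
```

View pics/look2.png

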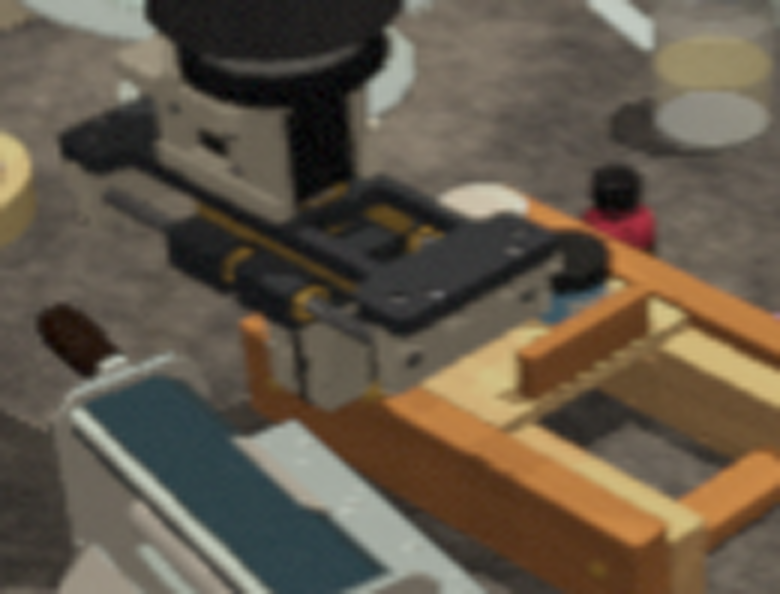

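Call:
{"api": "arm_command", "payload": {"plan": [{"dx": 0.05,"dy": -0.1,"dz": -0.25,"wx": 0,"wy": 0,"wz": 0},{"dx": 0,"dy": -0.1,"dz": -0.25,"wx": 0,"wy": 0,"wz": 0},{"dx": 0,"dy": 0,"dz": -0.25,"wx": 0,"wy": 0,"wz": 0},{"dx": 0,"dy": 0,"dz": -0.25,"wx": 0,"wy": 0,"wz": 0}]}}

```text
time_s: 12.17
tcp_pos: [0.551, -0.0946, 0.0458]
eef_rot: [83.8, 89.8, -91.6]
contact_force: [-1.0, -1.4, -0.6]
gripper_width: 0.0005
```

```bash
python3 st.py; python3 tip2.py
```

```text
t 12.17 stand TCP mm [ 0.3 75.9] tip z 34.8 F stand [-1.29  1.08 -0.61] w 0.0005 j [ 10.  18. -25.   0. -46.  84.]
jaw ang err deg -0.09756395603032786 tilt [-0.    -0.004 -1.   ]
n 228 z [60.3 63.2 76.3] x [-21.3  14.3] y [61.7 88.3] state 0.3 74.6 34.9
```

Call:
{"api": "arm_command", "payload": {"plan": [{"dx": 0.06,"dy": 0,"dz": -0.25,"wx": 0,"wy": 0,"wz": -0.04},{"dx": 0.06,"dy": 0,"dz": -0.25,"wx": 0,"wy": 0,"wz": 0},{"dx": 0,"dy": 0,"dz": -0.25,"wx": 0,"wy": 0,"wz": 0},{"dx": 0,"dy": 0,"dz": -0.2,"wx": 0,"wy": 0,"wz": 0}]}}

```text
time_s: 12.55
tcp_pos: [0.57, -0.0909, 0.0431]
eef_rot: [-34.7, 89.7, 149.9]
contact_force: [-6.6, 4.0, 3.0]
gripper_width: 0.0005
```

```bash
python3 st.py; python3 knob.py; python3 tip2.py; cp pics/$(ls -t pics|head -1) pics/look3.png;  cp $(ls -t pics/k_top*|head -1) pics/look3t.png
```

```text
t 12.55 stand TCP mm [ 2.5 56.7] tip z 32.1 F stand [4.55 6.24 2.96] w 0.0005 j [ 10.  20. -23.  -0. -47.  85.]
jaw ang err deg -0.1033862968343584 tilt [-0.004  0.002 -1.   ]
scene 21 x [-1.4  2.7  7.3] y [63.5 65.1 67.6] z [72.5 84.  96.5]
[([289.6, 215.6], 0.6, array([-62.3,  69.6])), ([281.0, 197.1], 0.38, array([ 3.5, 34.3]))]
[([264.8, 205.7], 0.36, array([21.5, 71.9]))]
[]
[]
n 241 z [60.3 62.1 70.4] x [-20.3  25.8] y [45.8 69.2] state 2.1 56.4 32.2
```

View pics/look3.png

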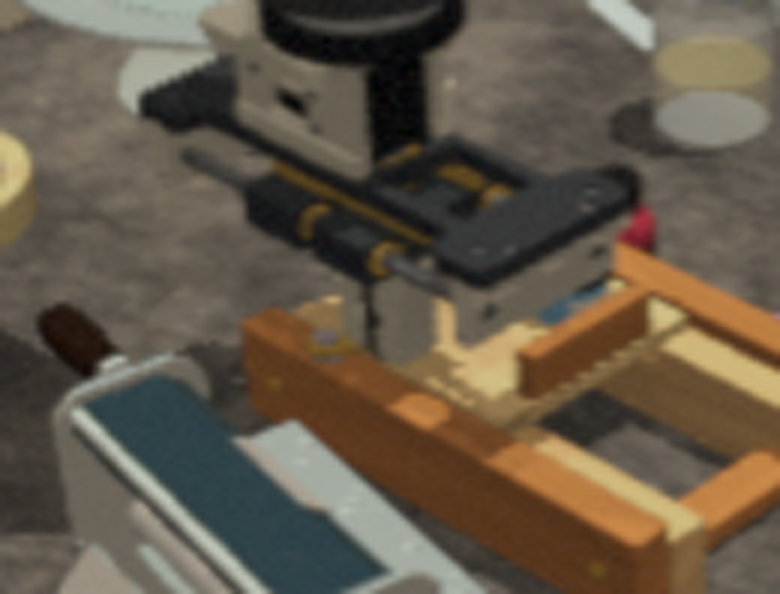

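View pics/look3t.png

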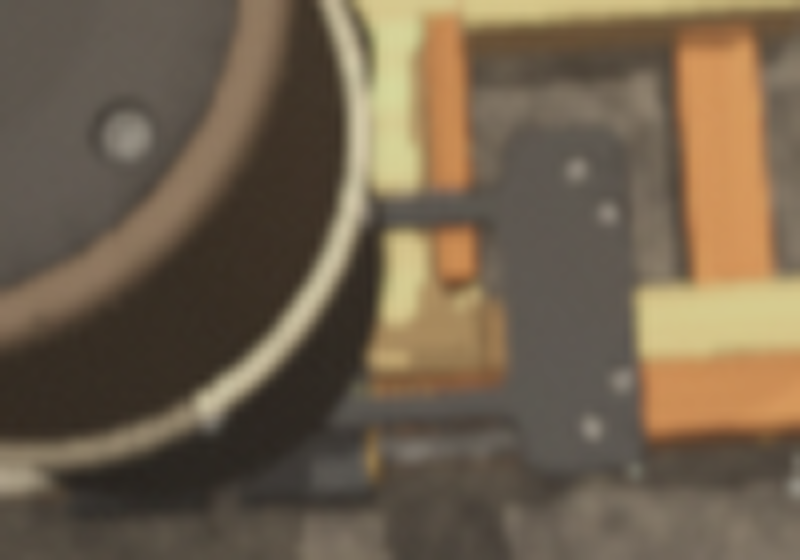

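Call:
{"api": "arm_command", "payload": {"plan": [{"dx": 0,"dy": 0.1,"dz": 0.45,"wx": 0,"wy": 0,"wz": 0},{"dx": -0.05,"dy": 0.6,"dz": 0.1,"wx": 0,"wy": 0,"wz": 0},{"dx": 0,"dy": 0.5,"dz": 0,"wx": 0,"wy": 0,"wz": 0},{"dx": 0,"dy": 0,"dz": 0,"wx": 0,"wy": 0,"wz": 0}]}}

```text
time_s: 13.23
tcp_pos: [0.5646, -0.118, 0.046]
eef_rot: [-173.1, 89.7, 11.7]
contact_force: [-0.9, -0.3, -0.1]
gripper_width: 0.0003
```

```bash
python3 st.py; python3 knob.py;  cp $(ls -t pics/k_scene*|head -1) pics/look4.png
```

```text
t 13.23 stand TCP mm [-24.   64.3] tip z 35.0 F stand [-0.25  0.89 -0.05] w 0.0003 j [  8.  20. -23.  -0. -47.  87.]
jaw ang err deg 0.06265509825333027 tilt [ 0.005  0.001 -1.   ]
scene 10 x [-24.1 -22.5 -20.4] y [72.1 73.5 74.5] z [75.3 85.4 97.9]
[([277.1, 193.6], 0.55, array([20.9, 30.9]))]
[([264.5, 207.4], 0.53, array([17.1, 76.8])), ([287.8, 199.0], 0.15, array([-0.3, 16.2]))]
[]
[]
```

View pics/look4.png

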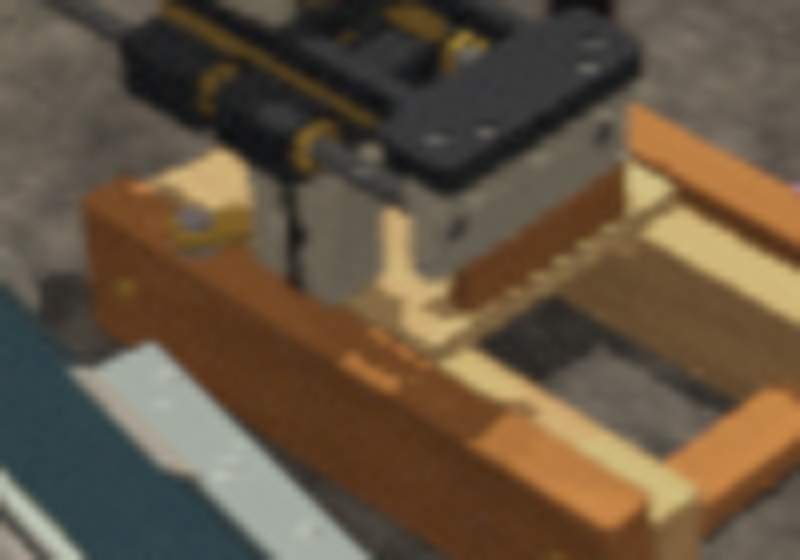

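Call:
{"api": "arm_command", "payload": {"plan": [{"dx": 0.05,"dy": 0,"dz": -0.35,"wx": 0,"wy": 0,"wz": 0},{"dx": 0.05,"dy": 0,"dz": -0.35,"wx": 0,"wy": 0,"wz": 0},{"dx": 0,"dy": 0,"dz": -0.35,"wx": 0,"wy": 0,"wz": 0},{"dx": 0,"dy": 0,"dz": 0,"wx": 0,"wy": 0,"wz": 0}]}}

```text
time_s: 13.87
tcp_pos: [0.5877, -0.1135, 0.0436]
eef_rot: [-169.6, 89.7, 15.3]
contact_force: [1.0, -0.1, 0.8]
gripper_width: 0.0004
```

```bash
python3 st.py
```

```text
t 13.87 stand TCP mm [-21.5  40.9] tip z 32.6 F stand [-0.16 -0.97  0.8 ] w 0.0004 j [  8.  22. -21.  -0. -48.  87.]
jaw ang err deg 0.1785668060707195 tilt [ 0.005  0.001 -1.   ]
```

Call:
{"api": "arm_command", "payload": {"plan": [{"dx": 0,"dy": -0.2,"dz": -0.04,"wx": 0,"wy": 0,"wz": 0},{"dx": 0,"dy": -0.2,"dz": -0.04,"wx": 0,"wy": 0,"wz": 0},{"dx": 0,"dy": -0.2,"dz": -0.04,"wx": 0,"wy": 0,"wz": 0},{"dx": 0,"dy": -0.2,"dz": -0.02,"wx": 0,"wy": 0,"wz": 0}]}}

```text
time_s: 14.2
tcp_pos: [0.5909, -0.0966, 0.0432]
eef_rot: [179.7, 89.7, 4.5]
contact_force: [1.7, -2.1, -0.1]
gripper_width: 0.0008
```

```bash
python3 st.py; python3 tip2.py; cp pics/$(ls -t pics/|grep t2|head -1) pics/look5.png
```

```text
t 14.20 stand TCP mm [-4.9 36.3] tip z 32.2 F stand [-2.25 -1.49 -0.13] w 0.0008 j [  9.  22. -21.   0. -47.  85.]
jaw ang err deg 0.16666681634848146 tilt [ 0.005  0.    -1.   ]
n 240 z [60.1 62.3 73.2] x [-27.8  19. ] y [27.1 49.4] state -4.3 36.4 32.2
```

View pics/look5.png

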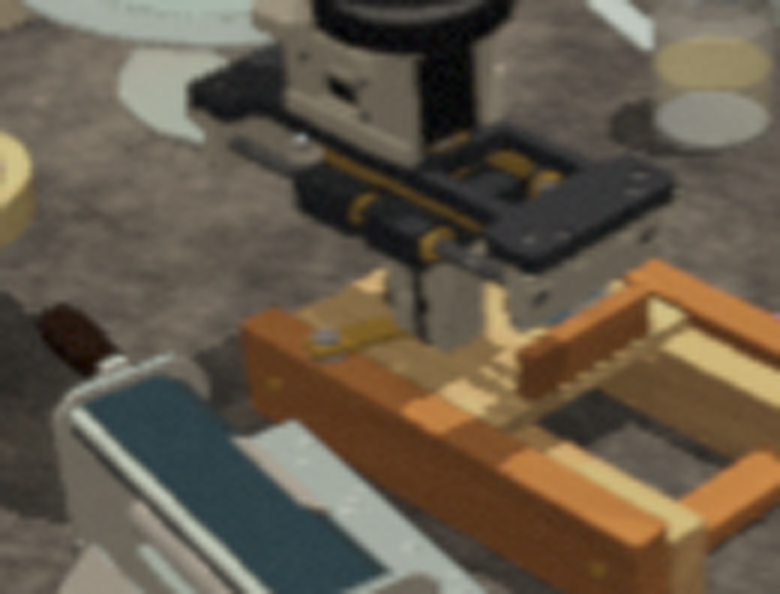

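Contact is about 2 N and the bar is swinging. I'll keep pushing gently towards the stop.

Call:
{"api": "arm_command", "payload": {"plan": [{"dx": 0,"dy": -0.15,"dz": 0,"wx": 0,"wy": 0,"wz": 0},{"dx": 0,"dy": -0.15,"dz": 0,"wx": 0,"wy": 0,"wz": 0}]}}

```text
time_s: 14.42
tcp_pos: [0.5904, -0.0895, 0.0435]
eef_rot: [-179.9, 89.7, 5.1]
contact_force: [1.6, -1.7, -0.9]
gripper_width: 0.0007
```

```bash
python3 st.py
```

```text
t 14.42 stand TCP mm [ 2.2 36.2] tip z 32.5 F stand [-1.87 -1.42 -0.9 ] w 0.0007 j [ 10.  21. -21.   0. -47.  85.]
jaw ang err deg 0.20004755989864975 tilt [ 0.006  0.001 -1.   ]
```

Call:
{"api": "arm_command", "payload": {"plan": [{"dx": 0,"dy": -0.12,"dz": 0,"wx": 0,"wy": 0,"wz": 0},{"dx": 0,"dy": -0.12,"dz": 0,"wx": 0,"wy": 0,"wz": 0}]}}

```text
time_s: 14.58
tcp_pos: [0.5897, -0.084, 0.0437]
eef_rot: [-178.6, 89.6, 6.4]
contact_force: [1.1, -1.6, -0.1]
gripper_width: 0.0006
```

```bash
python3 st.py
```

```text
t 14.58 stand TCP mm [ 7.8 36.5] tip z 32.7 F stand [-1.71 -0.92 -0.05] w 0.0006 j [ 11.  21. -21.   0. -47.  84.]
jaw ang err deg 0.2088334441064319 tilt [ 0.006  0.001 -1.   ]
```

Call:
{"api": "arm_command", "payload": {"plan": [{"dx": 0,"dy": -0.1,"dz": 0,"wx": 0,"wy": 0,"wz": 0}]}}

```text
time_s: 14.67
tcp_pos: [0.5896, -0.0827, 0.0439]
eef_rot: [167.3, 89.6, -7.8]
contact_force: [5.6, -17.8, -3.5]
gripper_width: 0.0006
```

```bash
python3 st.py; python3 tip2.py; cp pics/$(ls -t pics/|grep t2|head -1) pics/look6.png
```

```text
t 14.67 stand TCP mm [ 9.  36.5] tip z 32.9 F stand [-18.2   -4.16  -3.45] w 0.0006 j [ 11.  21. -21.   0. -47.  84.]
jaw ang err deg 0.2380135335493776 tilt [ 0.006 -0.001 -1.   ]
n 239 z [60.  61.7 69.8] x [-13.9  30.6] y [28.5 50.8] state 8.6 36.5 32.9
```

View pics/look6.png

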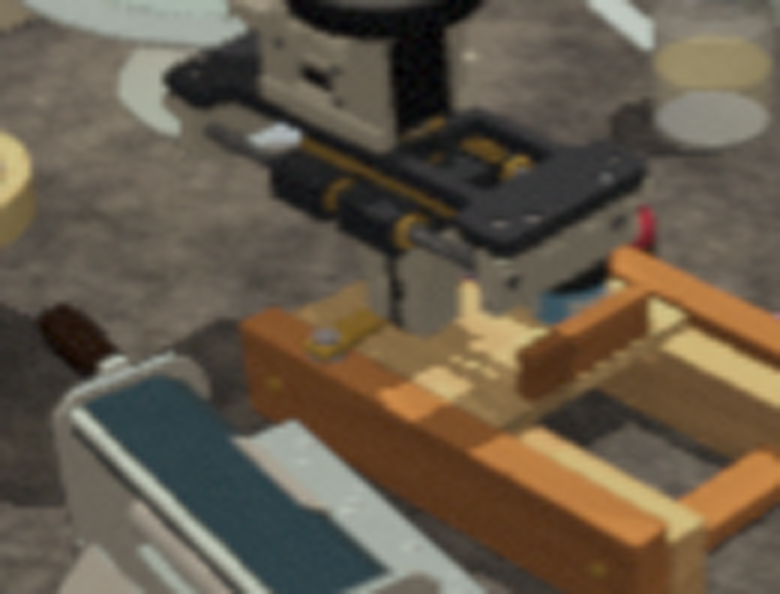

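The button is against its stop at about 18 N. I'll back off in -x and then lift straight up.

Call:
{"api": "arm_command", "payload": {"plan": [{"dx": 0,"dy": 0.3,"dz": 0.02,"wx": 0,"wy": 0,"wz": 0},{"dx": -0.1,"dy": 0.3,"dz": 0.05,"wx": 0,"wy": 0,"wz": 0},{"dx": -0.9,"dy": 0,"dz": 0,"wx": 0,"wy": 0,"wz": 0},{"dx": -1,"dy": 0,"dz": 0,"wx": 0,"wy": 0,"wz": 0},{"dx": -1,"dy": 0,"dz": 0,"wx": 0,"wy": 0,"wz": 0},{"dx": -1,"dy": 0,"dz": 0,"wx": 0,"wy": 0,"wz": 0},{"dx": -1,"dy": 0,"dz": 0,"wx": 0,"wy": 0,"wz": 0},{"dx": -1,"dy": 0,"dz": 0,"wx": 0,"wy": 0,"wz": 0},{"dx": -0.8,"dy": -1,"dz": 0,"wx": 0,"wy": 0,"wz": 0},{"dx": 0,"dy": -1,"dz": 0.4,"wx": 0,"wy": 0,"wz": 0},{"dx": 0,"dy": -1,"dz": 0.4,"wx": 0,"wy": 0,"wz": 0},{"dx": 0,"dy": -1,"dz": 0.4,"wx": 0,"wy": 0,"wz": 0},{"dx": 0,"dy": -1,"dz": 0.4,"wx": 0,"wy": 0,"wz": 0},{"dx": 0,"dy": -1,"dz": 0.4,"wx": 0,"wy": 0,"wz": 0},{"dx": 0,"dy": -1,"dz": 0.4,"wx": 0,"wy": 0,"wz": 0},{"dx": 0,"dy": -1,"dz": 0.4,"wx": 0,"wy": 0,"wz": 0},{"dx": 0,"dy": -1,"dz": 0.4,"wx": 0,"wy": 0,"wz": 0},{"dx": 0,"dy": -1,"dz": 0.4,"wx": 0,"wy": 0,"wz": 0},{"dx": 0,"dy": -1,"dz": 0.4,"wx": 0,"wy": 0,"wz": 0},{"dx": 0,"dy": 0,"dz": 0,"wx": 0,"wy": 0,"wz": 0}]}}

```text
time_s: 16.38
tcp_pos: [0.4761, 0.1233, 0.1872]
eef_rot: [-48.2, 89.3, 136.3]
contact_force: [0.3, 0.5, -1.2]
gripper_width: 0.0002
```

```bash
python3 st.py; python3 knob.py; python3 ov.py g 0 1.6 .045;  python3 - <<'E'
from h import *
for n in("scene","top"):
    P,D=r.capture(n); W=cloud(n,D); f=W[~np.isnan(W[...,0])]
    c=np.array([w2s(p) for p in f])*1000; z=f[:,2]*1000
    for x0 in (-40,-20,0,20,50):
        m=(abs(c[:,0]-x0)<5)&(c[:,1]>5)&(c[:,1]<50)&(z<70)&(z>30); print(x0,m.sum(),np.median(z[m]).round(1) if m.sum() else 0,end=" | ")
    print()
E
```

```text
t 16.38 stand TCP mm [223.7 132.6] tip z 176.2 F stand [ 0.43 -0.32 -1.22] w 0.0002 j [ 37.   4. -22.  -1. -64.  58.]
jaw ang err deg -0.277631391245194 tilt [-0.008  0.008 -1.   ]
scene 35 x [23.7 27.4 34.4] y [32.3 36.2 40.1] z [69.1 81.7 86.8]
[([274.0, 193.9], 0.49, array([25.6, 36.8]))]
[([264.3, 207.9], 0.46, array([16.1, 78.4]))]
[([239.0, 221.0], 0.46, array([34. , 33.5]))]
[([243.0, 237.3], 0.61, array([29.2, 65.4]))]
-40 24 54.9 | -20 44 54.8 | 0 49 54.9 | 20 63 55.4 | 50 25 55.6 | 
-40 98 54.8 | -20 104 54.8 | 0 108 54.8 | 20 107 54.8 | 50 103 54.6 |
```

View pics/ov_scene_g.png

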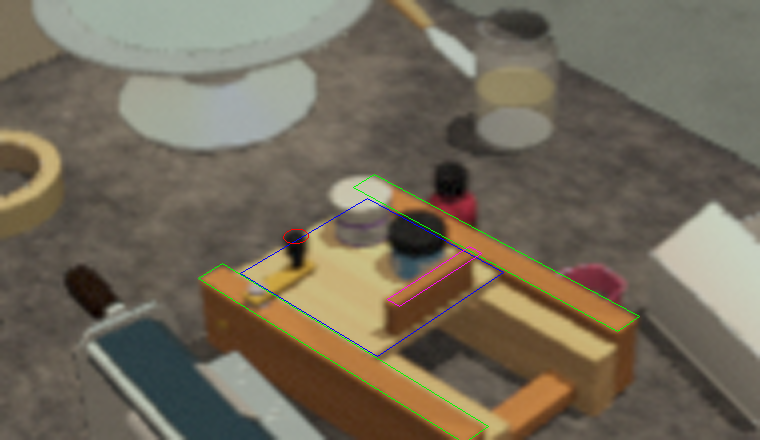

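View pics/ov_top_g.png

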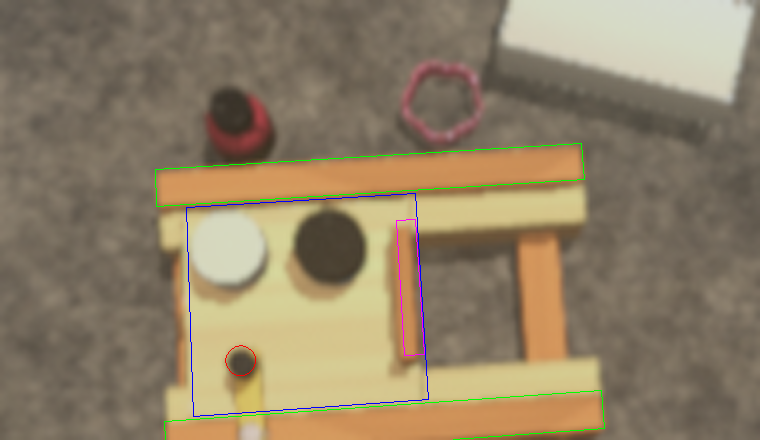

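Everything is in place: the tray is flat in the notches, the bar lies across its edge at about 1.6 rad, and the pots, bottle and cutter are where they were. Handing in.

```bash
python3 -c "
from plant import r
print(r.close_job())"
```

```text
the job is handed in; nothing more can be done
None
```

The tray is locked in its notches, and I handed the job in at about 17 s of the 51 s allowed.

**Tray:** I pushed it by the board with closed fingertips. It slid at about 2–4 N, the force fell away as it dropped, and then it stopped hard at about 16 N.

**Turn-button:** I swung it in two pushes, first towards the tray and then along the rails, until it met its stop at about 18 N. I then backed off and lifted the arm clear.

**Last checks:**
- **Seating:** both depth cameras put the tray's top at about 55 mm along its whole length, so it lies flat, and its centre is at about x = 0.
- **Latch:** the knob is over the tray's edge at about (30, 33) mm in the stand's frame, an angle of about 1.6 rad.
- **Loose things:** both pots are still standing on the tray. The red bottle and blossom cutter look unmoved. I did not check the silver bottle and ring cutter again at the end, but the arm never worked near them.

**Disagreements:**
- **Fingertip height:** the reported height was about 37 mm lower than the cameras showed throughout. I worked to the cameras' height, and the contacts came where they predicted.
- **Scene camera:** its stand outline was about 3 mm off from the top camera's.
- **Contact offset:** the contact with the board came several millimetres later than half of a 42 mm finger thickness would give.

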